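# Build up the cutter stack of a strap slitter on its arbor

### The job

Set up the cutters for the next run of straps on the post of the arbor stand. From the bottom up: the smooth round knife on the flange, then the thin collar, then the toothed pricking wheel, so that the thin collar sits between the two cutters and sets the stitch margin; then the thick collar as packing and the brass end cap on top. Every part lies flat on the one below it, hubs up; leave the buckle and the wire ring where they lie.

Things in the scene. Friction and masses are not known exactly. Their poses are not given: they have to be found in the camera images.
- arbor_seat (a point): Centre of the top face of the arbor stand's flange, 24 mm above the bench, where the lowest part rests; z points up along the post. The stand is fixed to the bench, at a different place each time: a round grey cast foot (72 mm across, 10 mm high at the edge, a boss 46 mm across up to 18 mm high) under a steel flange 40 mm across.
- arbor_tip (a point): Centre of the top end of the arbor stand's post, 53 mm above the flange. The post is a smooth plain upright steel pin 14 mm across; its last 6 mm taper to 8 mm across. The bored parts slip onto it freely from above, with 2 mm of play all round; nothing is screwed.
- knife_mid (a point): Slitting knife: a smooth-edged bright steel disc 66 mm across and 3 mm thick with a hub on its upper side (32 mm across, 9 mm tall above the disc); 12 mm tall in all. Pick it up by the hub. Origin at its centre, half-way up; z axis = axis of its bore, pointing up. A plain 18 mm hole goes right through it. Loose, lying flat on the bench.
- pricking_wheel_mid (a point): Pricking wheel: a darker steel disc with a toothed edge, about 56 mm across the teeth and 3 mm thick, with a hub on its upper side (32 mm across, 9 mm tall above the disc); 12 mm tall in all. Pick it up by the hub. Origin at its centre, half-way up; z axis = axis of its bore, pointing up. A plain 18 mm hole goes right through it. Loose, lying flat on the bench.
- thin_collar_mid (a point): Thin spacing collar: a plain flat bright steel ring, the smaller and lower of the two collars, 40 mm across, 8 mm tall. Origin at its centre, half-way up; z axis = axis of its bore, pointing up. A plain 18 mm hole goes right through it. Loose, lying flat on the bench.
- thick_collar_mid (a point): Thick spacing collar: a plain bright steel ring with a fine groove round its side, the wider and taller of the two collars, 52 mm across, 13 mm tall. Origin at its centre, half-way up; z axis = axis of its bore, pointing up. A plain 18 mm hole goes right through it. Loose, lying flat on the bench.
- end_cap_mid (a point): End cap: a ribbed brass collar, 36 mm across, 18 mm tall, narrowing at the top. Origin at its centre, half-way up; z axis = axis of its bore, pointing up. A plain 18 mm hole goes right through it. Loose, lying flat on the bench.
- buckle_1: Strap buckle, 41 x 34 x 11 mm, lying loose among the parts; origin at the centre of its underside. Not part of the job.
- girth_ring: Ring of round steel wire, 45 mm across, 8 mm thick, lying loose among the parts; origin at the centre of its underside. Not part of the job.
Things that resemble listed ones, but are neither listed nor needed, are in the scene too. Leave any orange look-alike of the part that bears thin_collar_mid alone.

How it is judged:
At the end, for the whole second after the job is handed in: On the post, from the flange up: knife, thin collar, pricking wheel, thick collar, end cap; each centre within 6 mm of the post's axis and within 3 mm of its height in the full stack (6, 16, 26, 38.5 and 54 mm above the flange), each the right way up and level to 0.1 rad (horizontal distance between each of knife_mid, thin_collar_mid, pricking_wheel_mid, thick_collar_mid, end_cap_mid and arbor_seat below 0.006 m and z of knife_mid in the frame of arbor_seat between 0.003 and 0.009 m and angle between each of knife_mid, thin_collar_mid, pricking_wheel_mid, thick_collar_mid, end_cap_mid's own z axis and vertical below 0.1 rad and z of thin_collar_mid in the frame of arbor_seat between 0.013 and 0.019 m and z of pricking_wheel_mid in the frame of arbor_seat between 0.023 and 0.029 m and z of thick_collar_mid in the frame of arbor_seat between 0.0355 and 0.0415 m and z of end_cap_mid in the frame of arbor_seat between 0.051 and 0.057 m); the robot touches nothing.
It fails at once if the buckle is moved by more than 20 mm (distance of buckle_1 from where it was at the start of the episode above 0.02 m).
It fails at once if the wire ring is moved by more than 20 mm (distance of girth_ring from where it was at the start of the episode above 0.02 m).
It also fails if it takes over 112 s, if anything falls off the work surface, if the arm or the gripper's body presses on something with over 40 N, if the wrist force passes 120 N, or if a joint passes its speed limit or range.

### The arm

A 6-joint arm with a two-finger parallel gripper is mounted at the origin on the work surface; the furniture and walls round the work are solid. World frame = base frame: x ahead of the robot, y to its left, z up, the work surface at z = 0. Lengths are in m, angles in rad, forces in N, time in s.
With the tool pointing down it reaches from about 0.325 to 0.775 m from the base axis. Payload 5.5 kg.
Tool frame: the origin (TCP) lies at the very end of the fingers, on their centre line; the grasp point (between the pads) lies 19 mm behind it; z points along the fingers, y is the direction in which the jaws open and shut (so a half turn about z gives the same grasp; the last joint's range is limited). The gripper opens to 85 mm and grips with 20 to 120 N. Pads are 22 mm wide; open, the fingers measure 114 mm over their backs; the gripper's body (76 mm by 85 mm) begins 54 mm behind the grasp point. The pads swing forward as they close: fully open they stand 13 mm farther back than shut.
Start: joints at [-1.245, 0.091, 1.231, -0, 1.82, -0.057], TCP at [0.224, -0.557, 0.231] pointing down, gripper open.
Joint ranges: [-2.87, 2.87], [-0.86, 2.18], [0.17, 2.46], [-1.51, 4.65], [0.06, 2.69], [-2.65, 2.65]. Speed limits (rad/s): [2.57, 2.57, 3.01, 3.14, 3.14, 3.14].

### API

Orientations are given as a 3x3 rotation matrix whose columns are the frame's x, y, z axes.
In Python, from workcell import read_state, snapshot, job_done gives the robot as it stands.
- The arm moves only by the tool send_rows, never from a script. Its argument "moves" is a list of rows, each an object with "xyz": the shift along the world's x, y, z in mm, a list of three; "spin": the turn about the world's z in degrees. In form: [{"xyz": [tx, ty, tz], "spin": spin}, ...]. A call has 1 to 8 rows; each row shifts and turns the commanded pose from where the row before left it; what a row does not reach is not made up. A row lasts 1/10 s, in which the tool goes at most 50 mm and 8.59 degrees, less where a joint would pass 70% of its speed; a pose out of reach is approached as far as the arm can. A call is refused whole if a number of a shift passes 50 or a number of a turn 8.59, either way. A call with a gripper value outside its range is refused whole. "gripper" is the closure in counts, from 0 (fully open) to 255 (shut), set as the call begins (left out, the last holds). The fingers move at their own pace and stop on an object; "force" is the grip in N (left out, the last holds). Time passes only in rows, so rows that do not move let the fingers close. It gives the time, the measured TCP pose, the force and the opening at its end, in the units of the state.
- read_state(): the state, without advancing time (a new reading comes with each control period).
- snapshot(name): name is "side" or "top" or "wrist"; returns a dict with "frame" (480x640x3 uint8, red, green, blue), "intrinsics" (3x3 intrinsics, pixels), "pose" (4x4, takes a point from camera to world coordinates); the wrist camera has in their place "T_tool_cam" (4x4, takes a point from camera to tool coordinates, whose origin is the TCP and whose axes are the flange's). Camera axes: x right, y up, looking along -z (the intrinsics and any distortion apply to the point x, -y, -z); pixel columns grow to the right and rows downward; lengths in m; the calibration is good to about 2 mm. The wrist camera is an equidistant fisheye: a pixel r from the principal point sees the ray r / f radians off the axis. A picture is of the moment at which its call begins: read the wrist's pose just before it. There is no depth.
- job_done(): hands the job in, once; it reports no verdict.
The state is a dict: "time": time; "joint_positions": joint angles; "dq": joint speeds; "joint_efforts": joint torques, N m; "eef_pos": TCP position; "ee_rot": TCP orientation; "contact_force": force on the tool from outside, world axes, zero at the start; "torque": the same for the moment, N m; "grip_width": finger opening in m.
Only numpy, scipy, OpenCV 4.12 (cv2) and the standard library are available. Lean on these libraries where they do the work, as an engineer would, in place of code of your own. Each camera call takes 0.05 s, during which the arm holds its last target.

## Working session

There is one attempt and no reset: what is moved stays moved. The work goes in short steps, Python scripts to look and compute and a tool call to move; the robot and the scene stay as the last step left them, time stands still between calls to the robot, and variables do not carry over. Pictures are saved under pics/ and viewed, and the job is handed in when it is done.

Besides the shell and the picture viewer there is one more tool, called as name([rows], argument=value, ...), one row to a line, values as JSON. send_rows: Moves the arm, as the interface text tells. Its arguments: {"type":"object","properties":{"moves":{"type":"array"},"gripper":{"type":"number"},"force":{"type":"number"}},"required":["moves"]}

```bash
ls; mkdir -p pics; python3 - <<'E'
from workcell import read_state, snapshot
import cv2,numpy as np
s=read_state(); print(s['time'],s['eef_pos'],s['ee_rot'])
for n in ('side','top','wrist'):
    d=snapshot(n); cv2.imwrite(f'pics/{n}0.png',d['frame'][:,:,::-1]); print(n,d['intrinsics'],d.get('pose'),d.get('T_tool_cam'),[k for k in d])
E
```

```text
pics
0.0 [ 0.22399235 -0.55630688  0.23012245] [[ 9.27642562e-01  3.73468681e-01 -6.49418007e-04]
 [ 3.73469228e-01 -9.27640587e-01  1.91732187e-03]
 [ 1.13633168e-04 -2.02112701e-03 -9.99997951e-01]]
side [[570.11204205   0.         317.96068986]
 [  0.         570.11204205 242.96942785]
 [  0.           0.           1.        ]] [[-0.97383741  0.1450756  -0.17491076  0.37265765]
 [-0.22718215 -0.63976421  0.7342275   0.67556776]
 [-0.00538315  0.75475481  0.65598491  0.73937407]
 [ 0.          0.          0.          1.        ]] None ['frame', 'intrinsics', 'pose']
top [[540.32191301   0.         326.28654433]
 [  0.         540.32191301 243.41824941]
 [  0.           0.           1.        ]] [[-0.02092845  0.9953557  -0.0939629   0.43781261]
 [-0.99960432 -0.01906544  0.02068127 -0.06184701]
 [ 0.01879377  0.09435854  0.99536087  1.13090379]
 [ 0.          0.          0.          1.        ]] None ['frame', 'intrinsics', 'pose']
wrist [[371.64829954   0.         325.96868692]
 [  0.         371.64829954 246.37660498]
 [  0.           0.           1.        ]] None [[-5.34319100e-04  9.55559828e-01  2.94796759e-01  7.46265913e-02]
 [ 9.99999722e-01  3.57526931e-04  6.53604806e-04  1.32402583e-03]
 [ 5.19160715e-04  2.94797027e-01 -9.55559754e-01 -1.41913120e-01]
 [ 0.00000000e+00  0.00000000e+00  0.00000000e+00  1.00000000e+00]] ['frame', 'intrinsics', 'T_tool_cam']
```

View pics/top0.png

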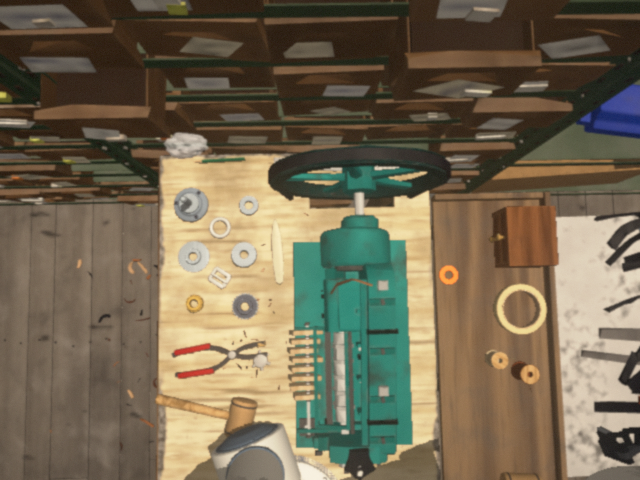

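View pics/side0.png

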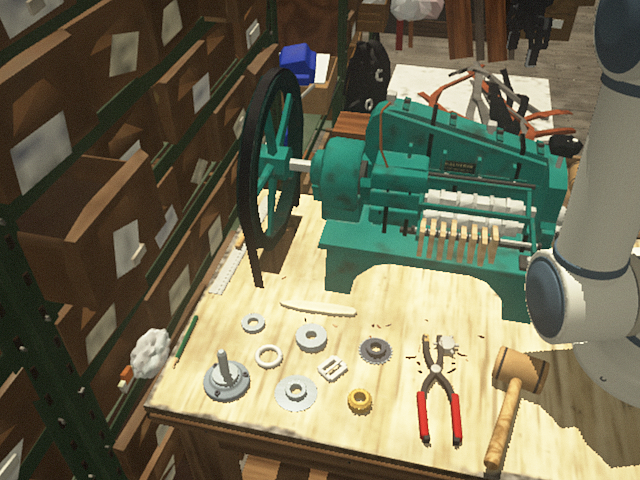

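View pics/wrist0.png

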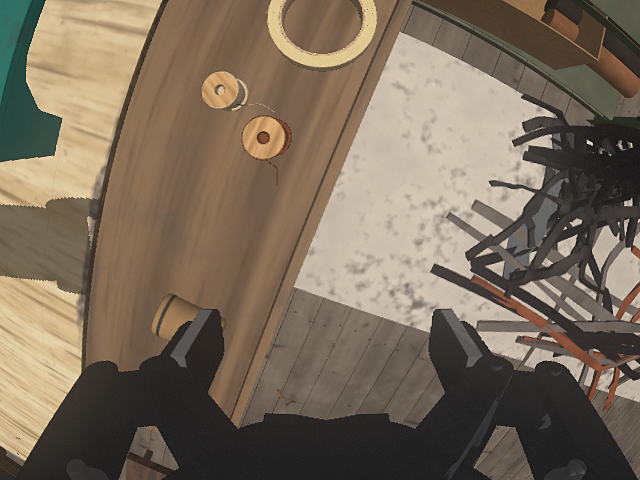

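```bash
cat > h.py <<'E'
import numpy as np,cv2
from workcell import read_state, snapshot
def ray_pix(d,u,v):
    K=d['intrinsics'];P=d['pose']
    r=np.array([(u-K[0,2])/K[0,0],-(v-K[1,2])/K[1,1],-1.0])
    return P[:3,3],P[:3,:3]@r
def px2w(d,u,v,z):
    o,r=ray_pix(d,u,v); return o+r*(z-o[2])/r[2]
def w2px(d,p):
    K=d['intrinsics'];P=d['pose']
    c=P[:3,:3].T@(np.asarray(p)-P[:3,3])
    return np.array([K[0,0]*c[0]/-c[2]+K[0,2],K[1,1]*-c[1]/-c[2]+K[1,2]])
def wristpose(d,s):
    T=np.eye(4);T[:3,:3]=s['ee_rot'];T[:3,3]=s['eef_pos'];return T@d['T_tool_cam']
def wpx2w(d,s,u,v,z):
    K=d['intrinsics'];P=wristpose(d,s)
    a=np.array([(u-K[0,2])/K[0,0],(v-K[1,2])/K[1,1]]);t=np.hypot(*a)
    k=np.sin(t)/max(t,1e-9)
    r=P[:3,:3]@np.array([a[0]*k,-a[1]*k,-np.cos(t)]);o=P[:3,3]
    return o+r*(z-o[2])/r[2]
def ww2px(d,s,p):
    K=d['intrinsics'];P=wristpose(d,s)
    c=P[:3,:3].T@(np.asarray(p)-P[:3,3]);x,y,z=c[0],-c[1],-c[2]
    rr=np.hypot(x,y);t=np.arctan2(rr,z)
    return np.array([K[0,0]*t*x/rr+K[0,2],K[1,1]*t*y/rr+K[1,2]])
def crop(f,x0,y0,x1,y1,k,name):
    cv2.imwrite('pics/'+name,cv2.resize(f[y0:y1,x0:x1,::-1],None,fx=k,fy=k,interpolation=cv2.INTER_CUBIC))
def tri(d1,p1,d2,p2):
    o1,r1=ray_pix(d1,*p1);o2,r2=ray_pix(d2,*p2)
    A=np.stack([r1,-r2],1);t=np.linalg.lstsq(A,o2-o1,rcond=None)[0]
    a=o1+r1*t[0];b=o2+r2*t[1];return (a+b)/2,np.linalg.norm(a-b)
E
python3 - <<'E'
from h import *
t=snapshot('top');s=snapshot('side')
crop(t['frame'],155,180,285,330,4,'tc.png');crop(s['frame'],180,290,410,430,3.4,'sc.png')
for n,p,z in [('stand',(190,205),.02),('thin',(248,205),.008),('knife',(193,256),.012),('thick',(244,254),.013),('cap',(195,302),.018),('wheel',(245,306),.012),('mach l',(292,300),0.0),('bench l',(160,300),0),('ring',(220,228),.008),('buckle',(219,278),.01)]:
    print(n,px2w(t,*p,z).round(3))
# machine heights
print('wheel top',tri(t,(360,152),s,(277,70)))
print('wheel near',tri(t,(270,175),s,(243,230)))
print('block corner',tri(t,(330,268),s,(325,205)))
print('mach top',tri(t,(365,442),s,(568,140)), tri(t,(350,282),s,(385,105)))
E
```

```text
stand [0.628 0.195 0.02 ]
thin [0.628 0.077 0.008]
knife [0.523 0.191 0.012]
thick [0.525 0.086 0.013]
cap [0.428 0.185 0.018]
wheel [0.418 0.084 0.012]
mach l [ 0.428 -0.012  0.   ]
bench l [0.434 0.261 0.   ]
ring [0.58  0.136 0.008]
buckle [0.476 0.138 0.01 ]
wheel top (array([ 0.63536806, -0.13077328,  0.36325868]), np.float64(0.014391436559817913))
wheel near (array([0.6553167 , 0.01783195, 0.15569226]), np.float64(0.004750620627076526))
block corner (array([ 0.51238553, -0.08292546,  0.15278023]), np.float64(0.05503034860446429))
mach top (array([ 0.1976514 , -0.13009123,  0.29303249]), np.float64(0.03400056112895622)) (array([ 0.45509072, -0.11231647,  0.33158817]), np.float64(0.0005247532450963816))
```

View pics/tc.png

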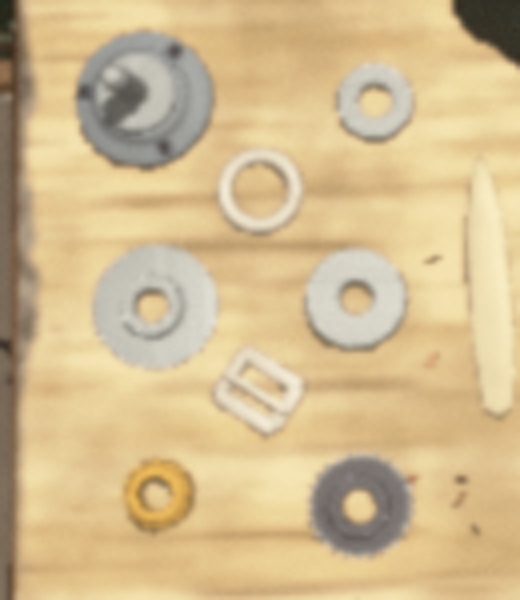

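View pics/sc.png

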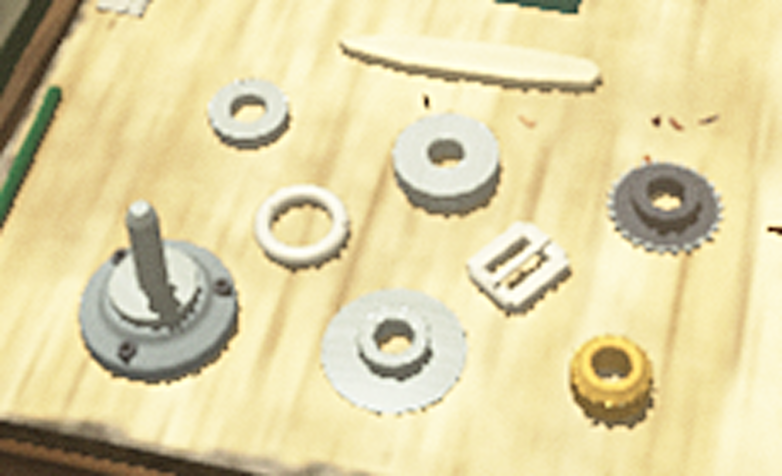

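The candidates for each part, by top-view pixel:
- **Thin collar:** (248,205). It could be confused with the wire ring (220,228), the thick collar (244,254) and the orange look-alike (449,275).
- **Knife:** (193,256), smooth and bright. It could be confused with the pricking wheel (245,306), which is dark and toothed.
- **Cap:** (195,302), brass.

The close crops confirm these choices, and the hubs are all up. Next I lift over the machine.

send_rows([
  {"xyz": [-5,21,40],"spin": 0},
  {"xyz": [-5,21,40],"spin": 0},
  {"xyz": [-5,21,40],"spin": 0},
  {"xyz": [-5,21,40],"spin": 0},
  {"xyz": [-5,21,40],"spin": 0},
], gripper=90, force=40)

```text
time: 0.75
eef_pos: [0.1988, -0.4504, 0.4329]
ee_rot: [[0.928, 0.373, 0.0], [0.373, -0.928, -0.0], [0.0, 0.0, -1.0]]
contact_force: [0.1, -0.4, 0.6]
grip_width: 0.0551
```

send_rows([
  {"xyz": [25,29,0],"spin": 4.25},
  {"xyz": [25,29,0],"spin": 4.25},
  {"xyz": [25,29,0],"spin": 4.25},
  {"xyz": [25,29,0],"spin": 4.25},
  {"xyz": [25,29,0],"spin": 4.25},
  {"xyz": [25,29,0],"spin": 4.25},
  {"xyz": [25,29,0],"spin": 4.25},
  {"xyz": [25,29,0],"spin": 4.25},
])

```text
time: 1.55
eef_pos: [0.3998, -0.2182, 0.4314]
ee_rot: [[0.558, 0.83, 0.0], [0.83, -0.558, -0.0], [-0.0, 0.0, -1.0]]
contact_force: [0.2, -0.1, -0.1]
grip_width: 0.0553
```

send_rows([
  {"xyz": [5,44,0],"spin": 4.25},
  {"xyz": [5,44,0],"spin": 4.25},
  {"xyz": [5,44,0],"spin": 4.25},
  {"xyz": [5,44,0],"spin": 4.25},
  {"xyz": [5,44,0],"spin": 4.25},
  {"xyz": [5,44,0],"spin": 4.25},
  {"xyz": [5,44,0],"spin": 4.25},
  {"xyz": [5,44,0],"spin": 4.25},
])

```text
time: 2.35
eef_pos: [0.4388, 0.1343, 0.4314]
ee_rot: [[-0.002, 1.0, 0.001], [1.0, 0.002, 0.0], [0.0, 0.001, -1.0]]
contact_force: [1.5, -0.3, 0.2]
grip_width: 0.0555
```

send_rows([
  {"xyz": [27,0,-45],"spin": 0},
  {"xyz": [27,0,-45],"spin": 0},
  {"xyz": [27,0,-45],"spin": 0},
  {"xyz": [0,0,0],"spin": 0},
])

```text
time: 2.75
eef_pos: [0.5162, 0.1321, 0.2933]
ee_rot: [[0.001, 1.0, -0.014], [1.0, -0.001, -0.003], [-0.003, -0.014, -1.0]]
contact_force: [-1.2, -0.3, -2.0]
grip_width: 0.0551
```

```bash
python3 - <<'E'
from h import *
import pickle
s=read_state();w=snapshot('wrist');t=snapshot('top');sd=snapshot('side')
pickle.dump((s,w,t,sd),open('v1.pkl','wb'))
cv2.imwrite('pics/w1.png',w['frame'][:,:,::-1]);cv2.imwrite('pics/s1.png',sd['frame'][:,:,::-1])
print(s['time'],s['eef_pos'],s['ee_rot'].round(3))
E
```

```text
2.75 [0.51622835 0.13211502 0.29334186] [[ 0.001  1.    -0.014]
 [ 1.    -0.001 -0.003]
 [-0.003 -0.014 -1.   ]]
```

View pics/w1.png

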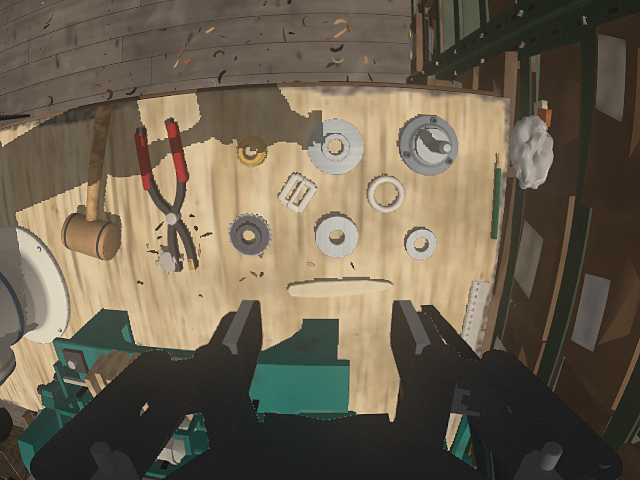

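View pics/s1.png

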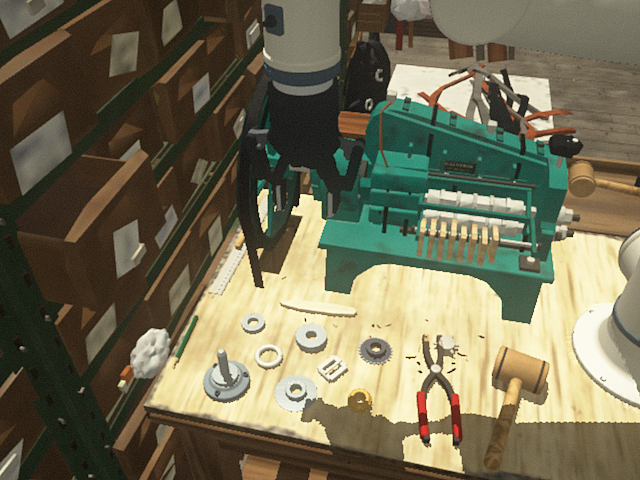

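```bash
cat > fit.py <<'E'
from h import *
import pickle
M={'stand':[(.628,.195),[(.036,.010)]],'thin':[(.628,.077),[(.020,.008),(.009,.008)]],'knife':[(.523,.191),[(.033,.003),(.009,.012)]],
'thick':[(.525,.086),[(.026,.013),(.009,.013)]],'cap':[(.428,.185),[(.009,.018)]],'wheel':[(.418,.084),[(.028,.003),(.009,.012)]]}
def fit(frame,proj,names=M,rng=.008):
    g=cv2.GaussianBlur(cv2.cvtColor(frame,cv2.COLOR_RGB2GRAY).astype(np.float32),(0,0),.8)
    G=np.hypot(cv2.Sobel(g,cv2.CV_32F,1,0),cv2.Sobel(g,cv2.CV_32F,0,1))
    a=np.linspace(0,2*np.pi,72,endpoint=False);out={}
    for n in names:
        c0,cs=M[n];res=[]
        for (r,z) in cs:
            best=(-1,)
            def sc(x,y):
                p=np.array([proj((x+r*np.cos(b),y+r*np.sin(b),z)) for b in a],np.float32)
                return float(cv2.remap(G,p[:,0].copy(),p[:,1].copy(),cv2.INTER_LINEAR).clip(0,120).mean())
            c=c0;
            for st,h in ((.002,rng),(.0005,.002)):
                L=np.arange(-h,h+1e-9,st)
                best=max((sc(c[0]+i,c[1]+j),c[0]+i,c[1]+j) for i in L for j in L);c=best[1:]
            res.append(best)
        out[n]=res
    return out
E
python3 - <<'E'
from fit import *
s,w,t,sd=pickle.load(open('v1.pkl','rb'))
f0=cv2.imread('pics/top0.png')[:,:,::-1]
s0=cv2.imread('pics/side0.png')[:,:,::-1]
A=fit(np.ascontiguousarray(f0),lambda p:w2px(t,p));B=fit(w['frame'],lambda p:ww2px(w,s,p));C=fit(np.ascontiguousarray(s0),lambda p:w2px(sd,p))
for n in M:
    print(n);
    for k in range(len(A[n])): print('   top',np.round(A[n][k],4),'wrist',np.round(B[n][k],4),'side',np.round(C[n][k],4))
E
```

```text
stand
   top [110.6513   0.631    0.196 ] wrist [106.5891   0.63     0.197 ] side [109.1276   0.633    0.1995]
thin
   top [67.5737  0.6235  0.0765] wrist [78.0281  0.626   0.0785] side [9.86667e+01 6.24500e-01 8.70000e-02]
   top [72.51    0.6315  0.0765] wrist [9.53613e+01 6.29500e-01 7.50000e-02] side [1.063827e+02 6.315000e-01 7.500000e-02]
knife
   top [47.9194  0.522   0.1925] wrist [61.9835  0.522   0.1925] side [46.7714  0.5235  0.1955]
   top [77.3321  0.518   0.1915] wrist [96.0171  0.523   0.1905] side [111.0014   0.5255   0.191 ]
thick
   top [73.9899  0.5235  0.0905] wrist [79.8511  0.523   0.0905] side [71.9993  0.5245  0.09  ]
   top [9.02342e+01 5.25000e-01 8.70000e-02] wrist [1.036191e+02 5.245000e-01 8.750000e-02] side [1.200e+02 5.285e-01 8.750e-02]
cap
   top [91.9059  0.431   0.1755] wrist [106.0656   0.4265   0.187 ] side [120.       0.429    0.1905]
wheel
   top [1.124659e+02 4.170000e-01 8.650000e-02] wrist [9.36279e+01 4.18500e-01 8.75000e-02] side [1.17664e+02 4.18000e-01 8.95000e-02]
   top [1.20e+02 4.19e-01 8.60e-02] wrist [9.44742e+01 4.18500e-01 8.60000e-02] side [1.20e+02 4.19e-01 8.70e-02]
```

send_rows([
  {"xyz": [0.5,12,-35],"spin": 0},
  {"xyz": [0.5,12,-35],"spin": 0},
  {"xyz": [0.5,12,-35],"spin": 0},
  {"xyz": [0.5,12,-35],"spin": 0},
  {"xyz": [0.5,11.3,-35],"spin": 0},
  {"xyz": [0,0,0],"spin": 0},
  {"xyz": [0,0,0],"spin": 0},
])

```text
time: 3.6
eef_pos: [0.5193, 0.1918, 0.1307]
ee_rot: [[0.001, 1.0, 0.003], [1.0, -0.001, 0.001], [0.001, 0.003, -1.0]]
contact_force: [-0.1, 0.1, 0.3]
grip_width: 0.0551
```

```bash
cat > look.py <<'E'
from fit import *
import sys
def look(name,marks):
    s=read_state();w=snapshot('wrist');pickle.dump((s,w),open(name+'.pkl','wb'))
    print(s['time'],s['eef_pos'].round(4),s['ee_rot'][:,1].round(4),s['ee_rot'][:,2].round(4))
    f=w['frame'][:,:,::-1].copy()
    a=np.linspace(0,2*np.pi,60)
    for (x,y,z,r) in marks:
        p=np.array([ww2px(w,s,(x+r*np.cos(b),y+r*np.sin(b),z)) for b in a])
        cv2.polylines(f,[(p*16).round().astype(np.int32).reshape(-1,1,2)],True,(0,0,255),1,cv2.LINE_AA,4)
    cv2.imwrite('pics/'+name+'.png',f); return s,w
E
python3 - <<'E'
from look import *
s,w=look('w2',[(.5225,.192,.003,.033),(.5225,.192,.012,.016),(.5225,.192,.012,.009),(.631,.197,.010,.036),(.631,.197,.024,.02),(.631,.197,.077,.004)])
M['knife'][1]=[(.033,.003),(.016,.012),(.009,.012)]
M['stand'][1]=[(.036,.010),(.020,.024),(.004,.077)]
print(fit(w['frame'],lambda p:ww2px(w,s,p),['knife','stand']))
E
```

```text
3.6 [0.5193 0.1918 0.1307] [ 1.e+00 -7.e-04  3.e-03] [ 3.e-03  6.e-04 -1.e+00]
{'knife': [(55.09234619140625, np.float64(0.5225000000000001), np.float64(0.193)), (83.16683959960938, np.float64(0.522), np.float64(0.1945)), (100.23953247070312, np.float64(0.523), np.float64(0.1915))], 'stand': [(91.70835876464844, np.float64(0.6295000000000001), np.float64(0.1985)), (86.64519500732422, np.float64(0.631), np.float64(0.197)), (82.14981842041016, np.float64(0.6285), np.float64(0.203))]}
```

View pics/w2.png

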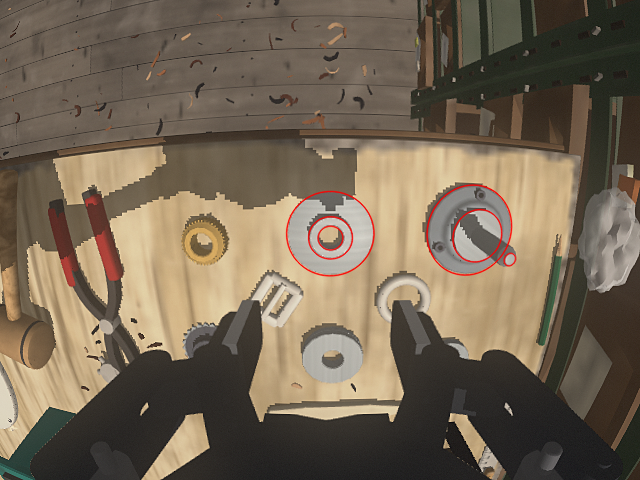

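```bash
python3 - <<'E'
from h import *
f=cv2.imread('pics/w2.png')[:,:,::-1]
crop(f,280,180,520,285,3.3,'w2c.png')
E
```

```text
(no output)
```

View pics/w2c.png

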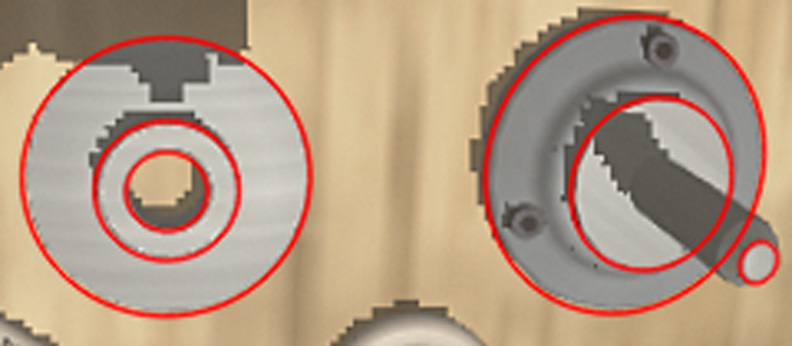

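send_rows([
  {"xyz": [3,0,-35],"spin": 0},
  {"xyz": [0,0,-35],"spin": 0},
  {"xyz": [0,0,-25],"spin": 0},
  {"xyz": [0,0,0],"spin": 0},
  {"xyz": [0,0,0],"spin": 0},
  {"xyz": [0,0,0],"spin": 0},
])

```text
time: 4.25
eef_pos: [0.5239, 0.1921, 0.0366]
ee_rot: [[0.001, 1.0, 0.006], [1.0, -0.001, 0.002], [0.002, 0.006, -1.0]]
contact_force: [-0.6, -0.3, 0.9]
grip_width: 0.0554
```

send_rows([
  {"xyz": [-1,0,-16],"spin": 0},
  {"xyz": [0,0,-10],"spin": 0},
  {"xyz": [0,0,-4.5],"spin": 0},
  {"xyz": [0,0,0],"spin": 0},
  {"xyz": [0,0,0],"spin": 0},
  {"xyz": [0,0,0],"spin": 0},
])

```text
time: 4.85
eef_pos: [0.5211, 0.1918, 0.0026]
ee_rot: [[0.001, 1.0, 0.001], [1.0, -0.001, 0.0], [0.0, 0.001, -1.0]]
contact_force: [-0.4, -1.2, -0.1]
grip_width: 0.0554
```

```bash
python3 - <<'E'
from look import *
look('w3',[])
E
```

```text
4.85 [0.5211 0.1918 0.0026] [ 1.0e+00 -1.1e-03  7.0e-04] [ 7.e-04  2.e-04 -1.e+00]
```

View pics/w3.png

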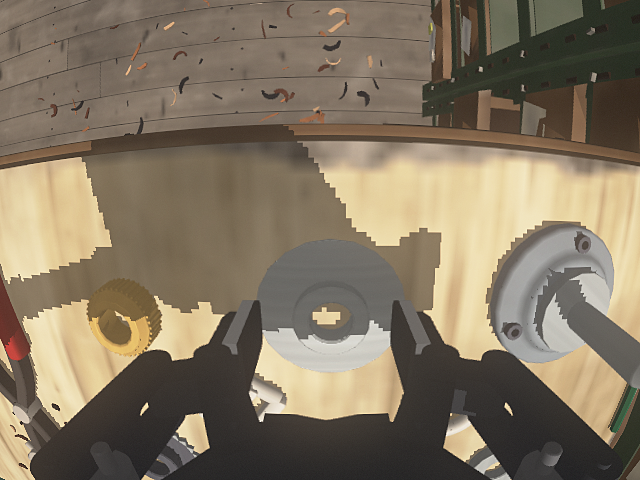

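```bash
python3 - <<'E'
from look import *
s,w=pickle.load(open('w3.pkl','rb'))
print([ww2px(w,s,p).round(0) for p in [(.5211,.1918,.0026),(.5225,.192,.012),(.4935,.2028,.006),(.4935,.181,.006)]])
E
```

```text
[array([326., 314.]), array([330., 324.]), array([259., 293.]), array([263., 338.])]
```

send_rows([
  {"xyz": [1,0,3],"spin": 0},
  {"xyz": [0,0,0],"spin": 0},
  {"xyz": [0,0,0],"spin": 0},
  {"xyz": [0,0,0],"spin": 0},
  {"xyz": [0,0,0],"spin": 0},
], gripper=255, force=40)

```text
time: 5.4
eef_pos: [0.5226, 0.1919, 0.0064]
ee_rot: [[0.001, 1.0, 0.002], [1.0, -0.001, 0.001], [0.001, 0.002, -1.0]]
contact_force: [-0.3, -0.2, 6.4]
grip_width: 0.0289
```

send_rows([
  {"xyz": [0,0,1],"spin": 0},
  {"xyz": [0,0,10],"spin": 0},
  {"xyz": [0,0,20],"spin": 0},
  {"xyz": [0,0,40],"spin": 0},
  {"xyz": [0,0,30],"spin": 0},
  {"xyz": [0,0,0],"spin": 0},
  {"xyz": [0,0,0],"spin": 0},
])

```text
time: 6.1
eef_pos: [0.5219, 0.1918, 0.1068]
ee_rot: [[0.001, 1.0, 0.001], [1.0, -0.001, 0.0], [0.0, 0.001, -1.0]]
contact_force: [-0.2, -0.8, -1.3]
grip_width: 0.0288
```

```bash
python3 - <<'E'
from look import *
s,w=look('w4',[])
sd=snapshot('side');crop(sd['frame'],180,200,420,420,3,'s4.png')
E
```

```text
6.1 [0.5219 0.1918 0.1068] [ 1.     -0.0012  0.001 ] [ 1.e-03  3.e-04 -1.e+00]
```

View pics/w4.png

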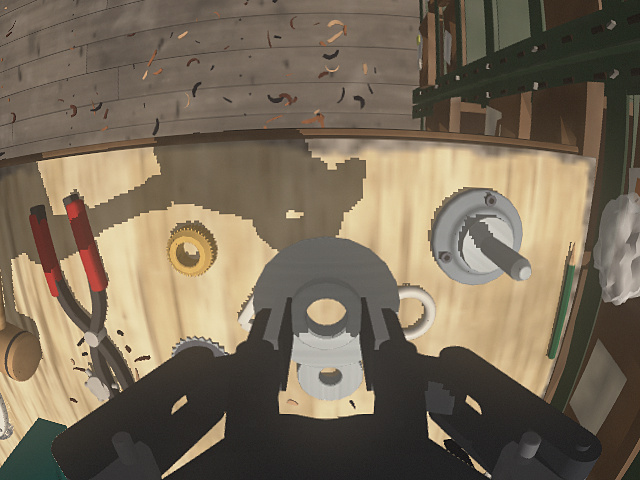

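View pics/s4.png

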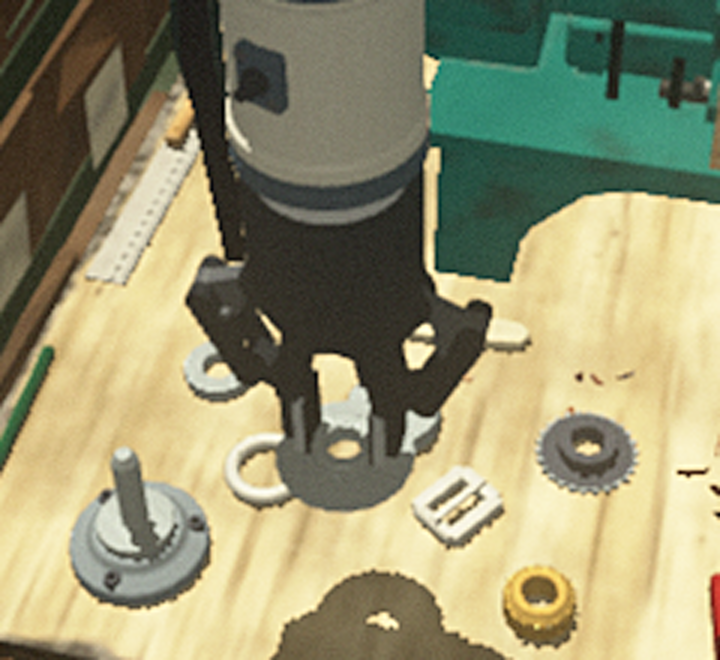

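```bash
python3 - <<'E'
from look import *
s,w=pickle.load(open('w4.pkl','rb'))
for z in (.098,.100,.102):
    M['k']=[(.522,.192),[(.033,z+.003),(.009,z+.012)]]
    print(z,[np.round(r,4) for r in fit(w['frame'],lambda p:ww2px(w,s,p),['k'])['k']])
M['stand'][1]=[(.036,.010),(.020,.024),(.004,.077)]
M['stand'][0]=(.631,.197)
print(fit(w['frame'],lambda p:ww2px(w,s,p),['stand'],.004))
E
```

```text
0.098 [array([72.1798,  0.5215,  0.1915]), array([96.1226,  0.522 ,  0.191 ])]
0.1 [array([65.2164,  0.5215,  0.1915]), array([94.5911,  0.5215,  0.1925])]
0.102 [array([61.0095,  0.521 ,  0.1925]), array([94.0687,  0.522 ,  0.193 ])]
{'stand': [(91.13846588134766, np.float64(0.6295), np.float64(0.1985)), (84.45266723632812, np.float64(0.631), np.float64(0.197)), (93.41507720947266, np.float64(0.631), np.float64(0.1975))]}
```

send_rows([
  {"xyz": [22,1,0],"spin": 0},
  {"xyz": [40,2,0],"spin": 0},
  {"xyz": [32,2,0],"spin": 0},
  {"xyz": [15,0.5,0],"spin": 0},
  {"xyz": [0,0,0],"spin": 0},
  {"xyz": [0,0,0],"spin": 0},
  {"xyz": [0,0,0],"spin": 0},
])

```text
time: 6.9
eef_pos: [0.6296, 0.1972, 0.1053]
ee_rot: [[0.001, 1.0, -0.002], [1.0, -0.001, -0.0], [-0.0, -0.002, -1.0]]
contact_force: [0.1, 0.1, -0.6]
grip_width: 0.0292
```

```bash
python3 - <<'E'
from look import *
s,w=look('w5',[(.631,.1973,.077,.004),(.631,.1973,.112,.009)])
E
```

```text
6.9 [0.6296 0.1972 0.1053] [ 1.0e+00 -9.0e-04 -1.9e-03] [-1.9e-03 -4.0e-04 -1.0e+00]
```

View pics/w5.png

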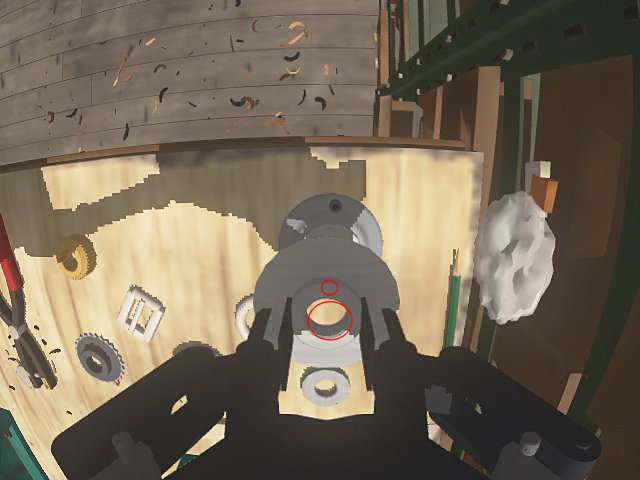

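send_rows([
  {"xyz": [1,0,-10],"spin": 0},
  {"xyz": [0,0,-12],"spin": 0},
  {"xyz": [0,0,-8],"spin": 0},
  {"xyz": [0,0,-8],"spin": 0},
  {"xyz": [0,0,0],"spin": 0},
  {"xyz": [0,0,0],"spin": 0},
])

```text
time: 7.55
eef_pos: [0.6316, 0.1972, 0.0678]
ee_rot: [[0.001, 1.0, -0.001], [1.0, -0.001, -0.0], [-0.0, -0.001, -1.0]]
contact_force: [-0.2, -0.0, -1.3]
grip_width: 0.029
```

```bash
python3 - <<'E'
from look import *
s,w=look('w6',[])
crop(w['frame'],240,180,420,420,2.5,'w6c.png');sd=snapshot('side');crop(sd['frame'],160,280,320,420,4,'s6.png')
E
```

```text
7.55 [0.6316 0.1972 0.0678] [ 1.0e+00 -1.2e-03 -6.0e-04] [-6.e-04 -2.e-04 -1.e+00]
```

View pics/w6c.png

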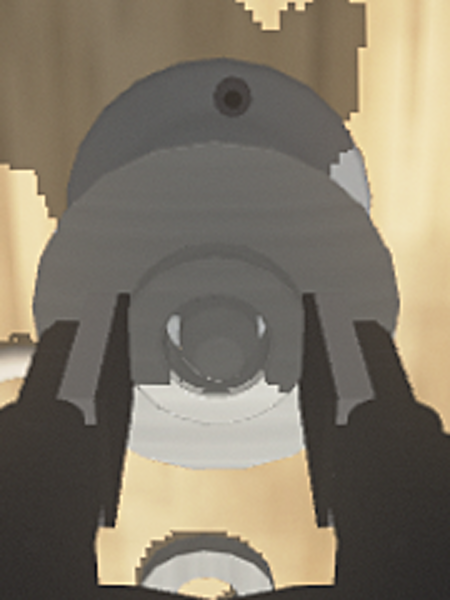

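View pics/s6.png

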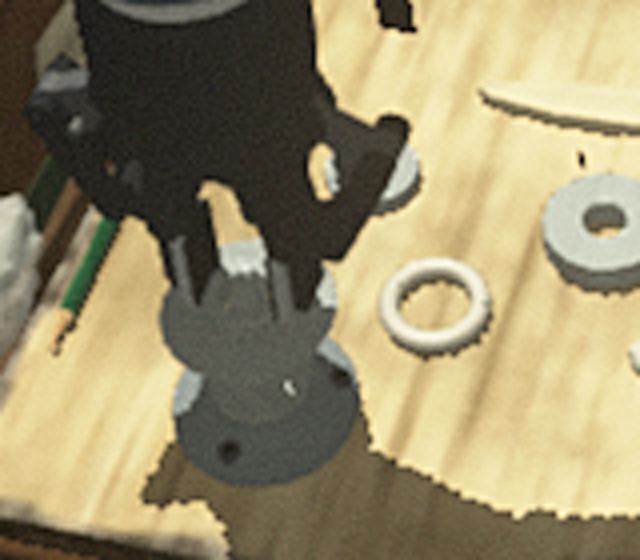

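send_rows([
  {"xyz": [-0.5,0,-13],"spin": 0},
  {"xyz": [0,0,-12],"spin": 0},
  {"xyz": [0,0,-7],"spin": 0},
  {"xyz": [0,0,-3],"spin": 0},
  {"xyz": [0,0,0],"spin": 0},
  {"xyz": [0,0,0],"spin": 0},
  {"xyz": [0,0,0],"spin": 0},
])

```text
time: 8.35
eef_pos: [0.6316, 0.1973, 0.0339]
ee_rot: [[0.001, 1.0, 0.001], [1.0, -0.001, 0.0], [0.0, 0.001, -1.0]]
contact_force: [-0.0, -0.2, -1.8]
grip_width: 0.0287
```

send_rows([
  {"xyz": [-0.5,0,-2],"spin": 0},
  {"xyz": [0,0,0],"spin": 0},
  {"xyz": [0,0,0],"spin": 0},
])

```text
time: 8.65
eef_pos: [0.6307, 0.1972, 0.0312]
ee_rot: [[0.001, 1.0, -0.0], [1.0, -0.001, -0.0], [-0.0, -0.0, -1.0]]
contact_force: [-0.6, 0.4, -1.7]
grip_width: 0.0286
```

send_rows([
  {"xyz": [0,0,0],"spin": 0},
  {"xyz": [0,0,0],"spin": 0},
  {"xyz": [0,0,0],"spin": 0},
  {"xyz": [0,0,0],"spin": 0},
], gripper=90)

```text
time: 9.05
eef_pos: [0.6309, 0.1972, 0.0314]
ee_rot: [[0.001, 1.0, 0.0], [1.0, -0.001, 0.0], [0.0, 0.0, -1.0]]
contact_force: [0.5, 0.1, 0.7]
grip_width: 0.055
```

send_rows([
  {"xyz": [0,0,15],"spin": 0},
  {"xyz": [0,0,25],"spin": 0},
  {"xyz": [0,0,35],"spin": 0},
  {"xyz": [0,0,35],"spin": 0},
  {"xyz": [0,0,0],"spin": 0},
  {"xyz": [0,0,0],"spin": 0},
])

```text
time: 9.65
eef_pos: [0.6316, 0.1974, 0.144]
ee_rot: [[0.001, 1.0, 0.004], [1.0, -0.001, 0.001], [0.001, 0.004, -1.0]]
contact_force: [-0.4, 0.2, -0.5]
grip_width: 0.0555
```

```bash
python3 - <<'E'
from look import *
s,w=look('w7',[(.631,.1973,.027,.033),(.631,.1973,.077,.004),(.6295,.0757,.008,.02),(.6295,.0757,.008,.009)])
sd=snapshot('side');crop(sd['frame'],160,280,320,420,4,'s7.png')
M['thin'][0]=(.6295,.0757)
print(fit(w['frame'],lambda p:ww2px(w,s,p),['thin'],.006))
E
```

```text
9.65 [0.6316 0.1974 0.144 ] [ 1.     -0.0012  0.0042] [ 0.0042  0.0011 -1.    ]
{'thin': [(85.06473541259766, np.float64(0.629), np.float64(0.0777)), (103.20636749267578, np.float64(0.629), np.float64(0.0767))]}
```

View pics/w7.png

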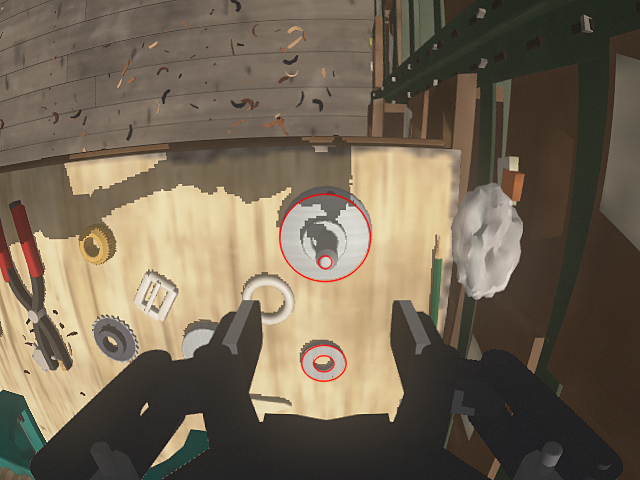

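View pics/s7.png

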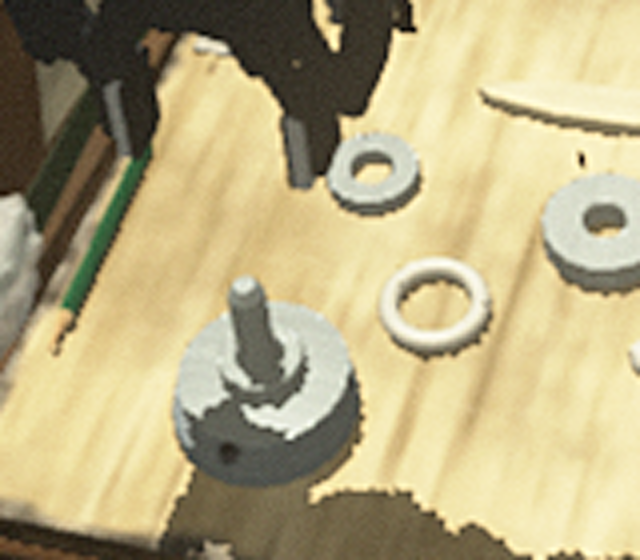

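send_rows([
  {"xyz": [-1,-20,-10],"spin": 0},
  {"xyz": [-1,-35,-15],"spin": 0},
  {"xyz": [0,-35,-20],"spin": 0},
  {"xyz": [0,-22,-15],"spin": 0},
  {"xyz": [0,-8.5,-10],"spin": 0},
  {"xyz": [0,0,0],"spin": 0},
  {"xyz": [0,0,0],"spin": 0},
  {"xyz": [0,0,0],"spin": 0},
])

```text
time: 10.55
eef_pos: [0.6293, 0.0781, 0.0722]
ee_rot: [[-0.0, 1.0, 0.002], [1.0, 0.0, 0.001], [0.001, 0.002, -1.0]]
contact_force: [1.1, 0.5, 0.2]
grip_width: 0.0553
```

```bash
python3 - <<'E'
from look import *
s,w=look('w8',[(.629,.0768,.008,.02),(.629,.0768,.008,.009)])
M['thin'][0]=(.629,.0768)
print(fit(w['frame'],lambda p:ww2px(w,s,p),['thin'],.006))
sd=snapshot('side');crop(sd['frame'],160,0,480,420,1.5,'s8.png')
E
```

```text
10.55 [0.6293 0.0781 0.0722] [1.0e+00 2.0e-04 1.5e-03] [ 1.5e-03  6.0e-04 -1.0e+00]
{'thin': [(56.0544548034668, np.float64(0.628), np.float64(0.0778)), (104.4410400390625, np.float64(0.629), np.float64(0.07579999999999999))]}
```

View pics/w8.png

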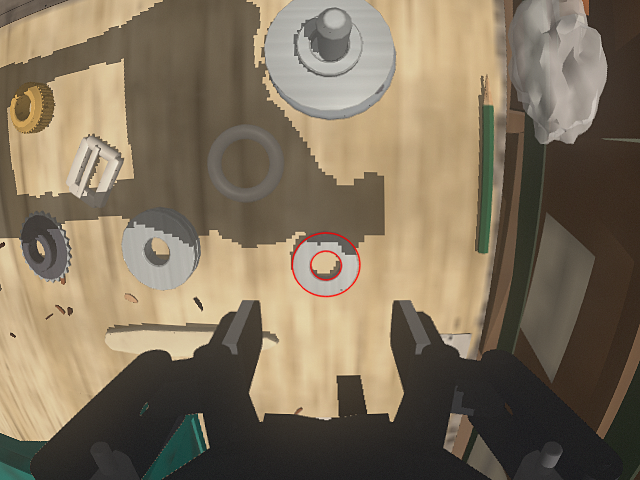

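View pics/s8.png

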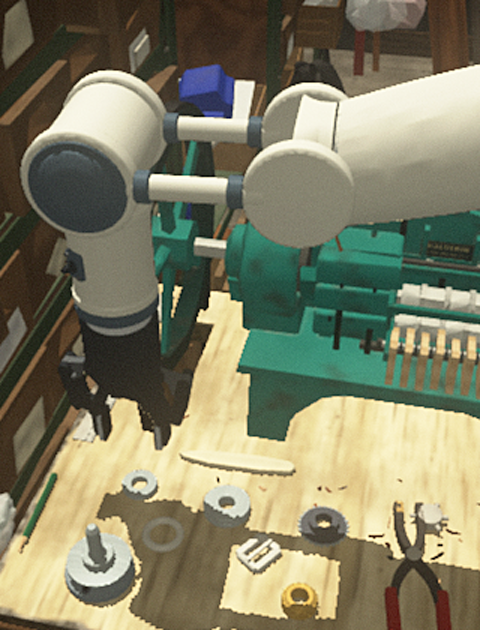

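send_rows([
  {"xyz": [0,-0.5,-20],"spin": 0},
  {"xyz": [0,-0.5,-25],"spin": 0},
  {"xyz": [0,0,-15],"spin": 0},
  {"xyz": [0,0,-7],"spin": 0},
  {"xyz": [0,0,0],"spin": 0},
  {"xyz": [0,0,0],"spin": 0},
  {"xyz": [0,0,0],"spin": 0},
])

```text
time: 11.35
eef_pos: [0.6297, 0.0758, 0.0058]
ee_rot: [[0.001, 1.0, 0.002], [1.0, -0.001, 0.0], [0.0, 0.002, -1.0]]
contact_force: [0.4, -0.0, -0.2]
grip_width: 0.0553
```

send_rows([
  {"xyz": [-0.5,1,-1],"spin": 0},
  {"xyz": [0,0,0],"spin": 0},
  {"xyz": [0,0,0],"spin": 0},
])

```text
time: 11.65
eef_pos: [0.6284, 0.0767, 0.0035]
ee_rot: [[0.001, 1.0, 0.0], [1.0, -0.001, 0.0], [0.0, 0.0, -1.0]]
contact_force: [0.2, 0.4, -0.9]
grip_width: 0.0554
```

send_rows([
  {"xyz": [0,0,0],"spin": 0},
  {"xyz": [0,0,0],"spin": 0},
  {"xyz": [0,0,0],"spin": 0},
  {"xyz": [0,0,0],"spin": 0},
], gripper=255)

```text
time: 12.05
eef_pos: [0.6286, 0.0767, 0.0037]
ee_rot: [[0.001, 1.0, 0.001], [1.0, -0.001, 0.0], [0.0, 0.001, -1.0]]
contact_force: [-0.8, -0.5, 4.3]
grip_width: 0.0368
```

send_rows([
  {"xyz": [0,0,8],"spin": 0},
  {"xyz": [0,0,20],"spin": 0},
  {"xyz": [0,0,40],"spin": 0},
  {"xyz": [0,0,30],"spin": 0},
  {"xyz": [0,0,0],"spin": 0},
  {"xyz": [0,0,0],"spin": 0},
  {"xyz": [0,0,0],"spin": 0},
])

```text
time: 12.75
eef_pos: [0.6274, 0.0766, 0.0992]
ee_rot: [[0.001, 1.0, -0.003], [1.0, -0.001, -0.0], [-0.0, -0.003, -1.0]]
contact_force: [0.3, 0.6, -1.2]
grip_width: 0.0366
```

```bash
cat > held.py <<'E'
from look import *
def held(name,h,circ,off):
    s,w=look(name,[])
    e=s['eef_pos'];b=e[2]-off
    M['k']=[(e[0],e[1]),[(r,b+z) for r,z in circ]]
    for r in fit(w['frame'],lambda p:ww2px(w,s,p),['k'],.006)['k']: print('rel to TCP mm',np.round((np.array(r[1:])-e[:2])*1e3,1),'score',round(r[0]))
    crop(w['frame'],200,180,450,430,2.4,name+'c.png')
E
python3 -c "
from held import *
held('w9',.008,[(.02,.008),(.009,.008)],.0037)"
```

```text
12.75 [0.6274 0.0766 0.0992] [ 1.     -0.0012 -0.0031] [-3.1e-03 -2.0e-04 -1.0e+00]
rel to TCP mm [0.  1.5] score 66
rel to TCP mm [-0.5  0. ] score 104
```

View pics/w9c.png

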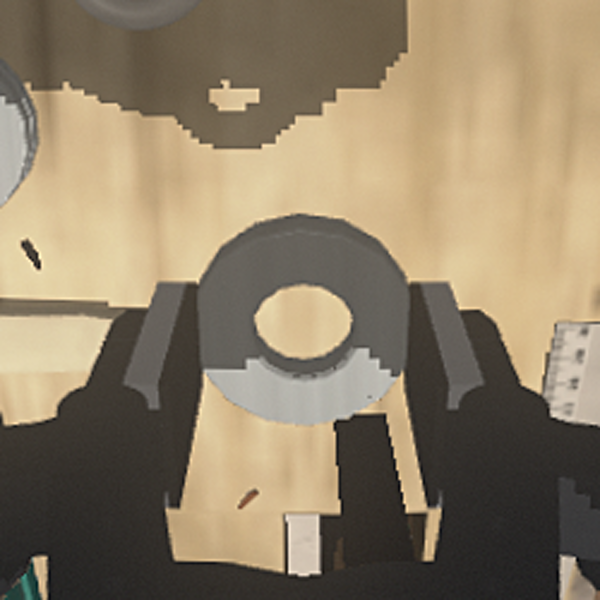

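send_rows([
  {"xyz": [1,20,3],"spin": 0},
  {"xyz": [1,40,0],"spin": 0},
  {"xyz": [0.5,38,0],"spin": 0},
  {"xyz": [0,17,0],"spin": 0},
  {"xyz": [0,5.5,0],"spin": 0},
  {"xyz": [0,0,0],"spin": 0},
  {"xyz": [0,0,0],"spin": 0},
  {"xyz": [0,0,0],"spin": 0},
])

```text
time: 13.6
eef_pos: [0.631, 0.1957, 0.104]
ee_rot: [[0.003, 1.0, -0.0], [1.0, -0.003, -0.0], [-0.0, -0.0, -1.0]]
contact_force: [0.2, -1.2, -0.8]
grip_width: 0.0367
```

```bash
python3 -c "
from look import *
s,w=look('w10',[(.631,.1973,.077,.004)])
crop(cv2.imread('pics/w10.png')[:,:,::-1],200,180,450,430,2.4,'w10c.png')"
```

```text
13.6 [0.631  0.1957 0.104 ] [ 1.0e+00 -2.9e-03 -2.0e-04] [-2.e-04 -5.e-04 -1.e+00]
```

View pics/w10c.png

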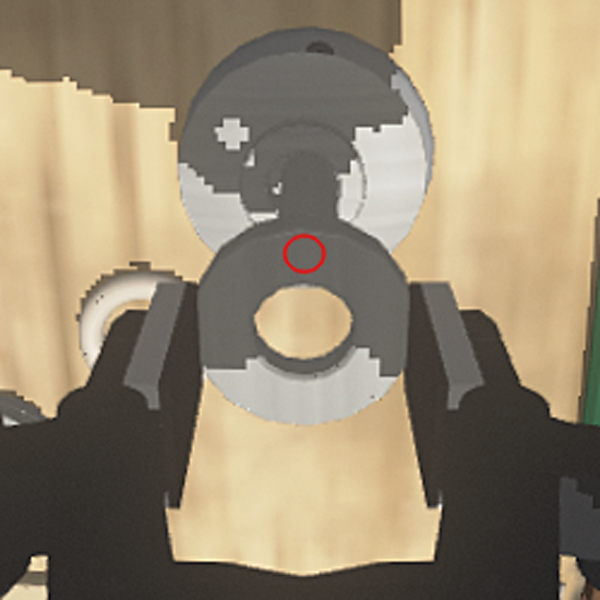

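send_rows([
  {"xyz": [0,1,0],"spin": 0},
  {"xyz": [0,0,-10],"spin": 0},
  {"xyz": [0,0,-12],"spin": 0},
  {"xyz": [0,0,-8],"spin": 0},
  {"xyz": [0,0,0],"spin": 0},
  {"xyz": [0,0,0],"spin": 0},
])

```text
time: 14.25
eef_pos: [0.6304, 0.1982, 0.0734]
ee_rot: [[0.001, 1.0, -0.001], [1.0, -0.001, -0.0], [-0.0, -0.001, -1.0]]
contact_force: [-0.0, 0.2, -0.7]
grip_width: 0.0367
```

```bash
python3 -c "
from look import *
s,w=look('w11',[])
crop(w['frame'],200,180,450,430,2.4,'w11c.png')"
```

```text
14.25 [0.6304 0.1982 0.0734] [ 1.     -0.0011 -0.0014] [-1.4e-03 -3.0e-04 -1.0e+00]
```

View pics/w11c.png

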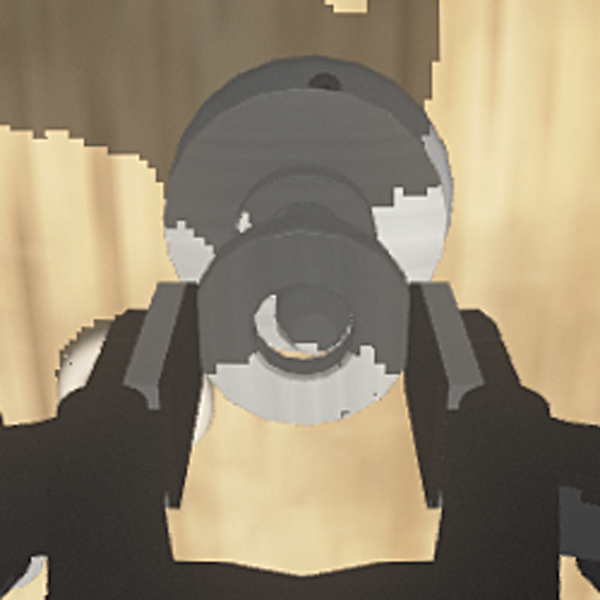

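send_rows([
  {"xyz": [0.8,0,-8],"spin": 0},
  {"xyz": [0,0,-12],"spin": 0},
  {"xyz": [0,0,-8],"spin": 0},
  {"xyz": [0,0,-4.5],"spin": 0},
  {"xyz": [0,0,0],"spin": 0},
  {"xyz": [0,0,0],"spin": 0},
  {"xyz": [0,0,0],"spin": 0},
])

```text
time: 15.0
eef_pos: [0.6318, 0.1983, 0.0419]
ee_rot: [[0.001, 1.0, 0.0], [1.0, -0.001, 0.0], [0.0, 0.0, -1.0]]
contact_force: [-0.0, 0.6, -0.3]
grip_width: 0.0369
```

send_rows([
  {"xyz": [-0.5,-0.5,-1.5],"spin": 0},
  {"xyz": [0,0,0],"spin": 0},
  {"xyz": [0,0,0],"spin": 0},
])

```text
time: 15.3
eef_pos: [0.631, 0.1977, 0.0401]
ee_rot: [[0.001, 1.0, -0.0], [1.0, -0.001, -0.0], [-0.0, -0.0, -1.0]]
contact_force: [-0.3, -0.3, 0.3]
grip_width: 0.0366
```

send_rows([
  {"xyz": [0,0,0],"spin": 0},
  {"xyz": [0,0,0],"spin": 0},
  {"xyz": [0,0,0],"spin": 0},
  {"xyz": [0,0,0],"spin": 0},
], gripper=90)

```text
time: 15.7
eef_pos: [0.6312, 0.1977, 0.0403]
ee_rot: [[0.001, 1.0, 0.0], [1.0, -0.001, 0.0], [0.0, 0.0, -1.0]]
contact_force: [-0.4, 0.6, 0.1]
grip_width: 0.0553
```

send_rows([
  {"xyz": [0,0,15],"spin": 0},
  {"xyz": [0,0,25],"spin": 0},
  {"xyz": [0,0,35],"spin": 0},
  {"xyz": [0,0,30],"spin": 0},
  {"xyz": [0,0,0],"spin": 0},
  {"xyz": [0,0,0],"spin": 0},
])

```text
time: 16.3
eef_pos: [0.6318, 0.1979, 0.1476]
ee_rot: [[0.001, 1.0, 0.004], [1.0, -0.001, 0.001], [0.001, 0.004, -1.0]]
contact_force: [0.0, -0.8, -0.7]
grip_width: 0.0553
```

```bash
python3 - <<'E'
from look import *
s,w=look('w12',[])
crop(w['frame'],240,150,420,310,3.5,'w12c.png')
sd=snapshot('side');crop(sd['frame'],160,280,320,420,4,'s12.png')
E
```

```text
16.3 [0.6318 0.1979 0.1476] [ 1.     -0.0012  0.0036] [ 3.6e-03  9.0e-04 -1.0e+00]
```

View pics/w12c.png

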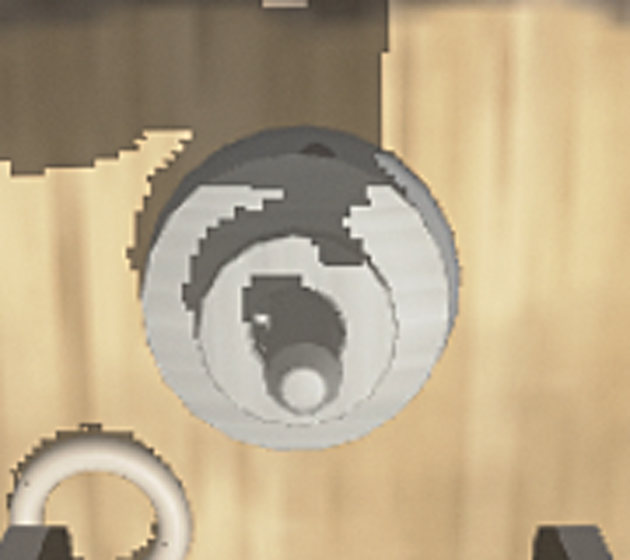

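View pics/s12.png

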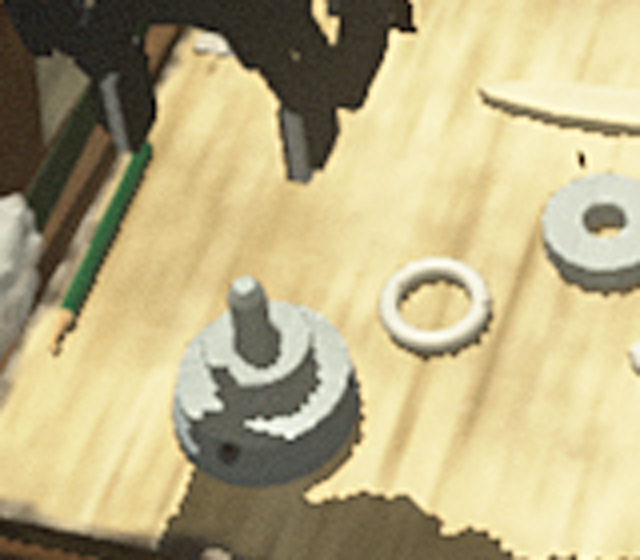

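send_rows([
  {"xyz": [-20,-10,0],"spin": 0},
  {"xyz": [-38,-20,0],"spin": 0},
  {"xyz": [-42,-22,-10],"spin": 0},
  {"xyz": [-42,-22,-15],"spin": 0},
  {"xyz": [-38,-20,-18],"spin": 0},
  {"xyz": [-22,-12,-15],"spin": 0},
  {"xyz": [-10.5,-5,-7],"spin": 0},
  {"xyz": [0,0,0],"spin": 0},
])

```text
time: 17.2
eef_pos: [0.4162, 0.086, 0.0776]
ee_rot: [[0.002, 1.0, -0.004], [1.0, -0.002, -0.001], [-0.001, -0.004, -1.0]]
contact_force: [0.6, -0.8, 1.3]
grip_width: 0.0552
```

send_rows([
  {"xyz": [0,0,0],"spin": 0},
  {"xyz": [0,0,0],"spin": 0},
])

```text
time: 17.4
eef_pos: [0.4193, 0.087, 0.0805]
ee_rot: [[0.001, 1.0, 0.0], [1.0, -0.001, 0.0], [0.0, 0.0, -1.0]]
contact_force: [-0.7, 0.6, 0.2]
grip_width: 0.0556
```

```bash
python3 - <<'E'
from look import *
s,w=look('w13',[(.4185,.0868,.003,.028),(.4185,.0868,.012,.016),(.4185,.0868,.012,.009)])
M['wheel'][1]=[(.028,.003),(.016,.012),(.009,.012)];M['wheel'][0]=(.4185,.0868)
print(fit(w['frame'],lambda p:ww2px(w,s,p),['wheel'],.006))
E
```

```text
17.4 [0.4193 0.087  0.0805] [ 1.e+00 -9.e-04  3.e-04] [ 3.e-04  2.e-04 -1.e+00]
{'wheel': [(59.93653869628906, np.float64(0.417), np.float64(0.0898)), (61.94596862792969, np.float64(0.4255), np.float64(0.0853)), (97.15727996826172, np.float64(0.418), np.float64(0.0858))]}
```

View pics/w13.png

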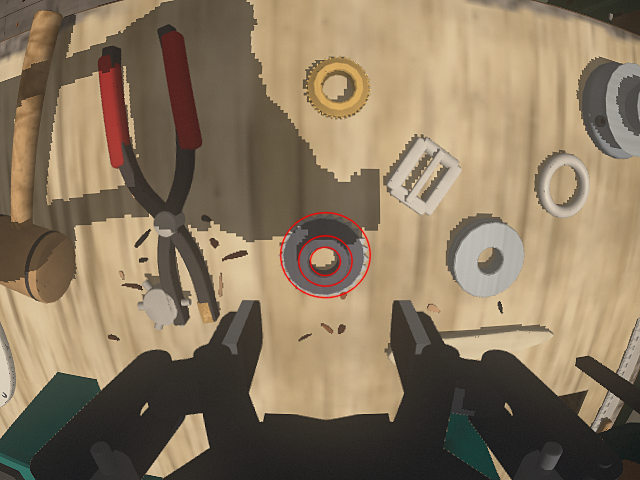

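```bash
python3 -c "
from h import *
crop(cv2.imread('pics/w13.png')[:,:,::-1],265,195,385,310,5,'w13c.png')"
```

```text
(no output)
```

View pics/w13c.png

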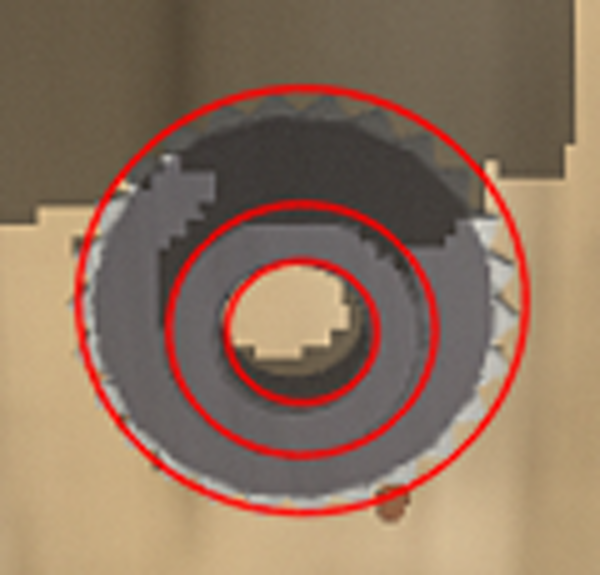

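send_rows([
  {"xyz": [-1.5,0,-20],"spin": 0},
  {"xyz": [0,-0.3,-28],"spin": 0},
  {"xyz": [0,0,-16],"spin": 0},
  {"xyz": [0,0,-8],"spin": 0},
  {"xyz": [0,0,-2],"spin": 0},
  {"xyz": [0,0,0],"spin": 0},
  {"xyz": [0,0,0],"spin": 0},
  {"xyz": [0,0,0],"spin": 0},
])

```text
time: 18.25
eef_pos: [0.4178, 0.0865, 0.0072]
ee_rot: [[0.001, 1.0, 0.002], [1.0, -0.001, 0.0], [0.0, 0.002, -1.0]]
contact_force: [-0.0, 0.7, -0.2]
grip_width: 0.0553
```

send_rows([
  {"xyz": [0,0,0],"spin": 0},
  {"xyz": [0,0,0],"spin": 0},
  {"xyz": [0,0,0],"spin": 0},
  {"xyz": [0,0,0],"spin": 0},
], gripper=255)

```text
time: 18.65
eef_pos: [0.4176, 0.0865, 0.007]
ee_rot: [[0.001, 1.0, 0.001], [1.0, -0.001, 0.0], [0.0, 0.001, -1.0]]
contact_force: [-1.6, -0.7, 5.4]
grip_width: 0.0288
```

send_rows([
  {"xyz": [0,0,8],"spin": 0},
  {"xyz": [0,0,20],"spin": 0},
  {"xyz": [0,0,40],"spin": 0},
  {"xyz": [0,0,30],"spin": 0},
  {"xyz": [0,0,0],"spin": 0},
  {"xyz": [0,0,0],"spin": 0},
  {"xyz": [0,0,0],"spin": 0},
])

```text
time: 19.35
eef_pos: [0.4163, 0.0863, 0.1026]
ee_rot: [[0.001, 1.0, -0.003], [1.0, -0.001, -0.0], [-0.0, -0.003, -1.0]]
contact_force: [-0.3, 0.0, -1.0]
grip_width: 0.0285
```

```bash
python3 -c "
from held import *
held('w14',.012,[(.016,.012),(.009,.012)],.007)"
```

```text
19.35 [0.4163 0.0863 0.1026] [ 1.     -0.0012 -0.0026] [-2.6e-03 -3.0e-04 -1.0e+00]
rel to TCP mm [ 3.5 -6.5] score 44
rel to TCP mm [0.5 0. ] score 69
```

View pics/w14c.png

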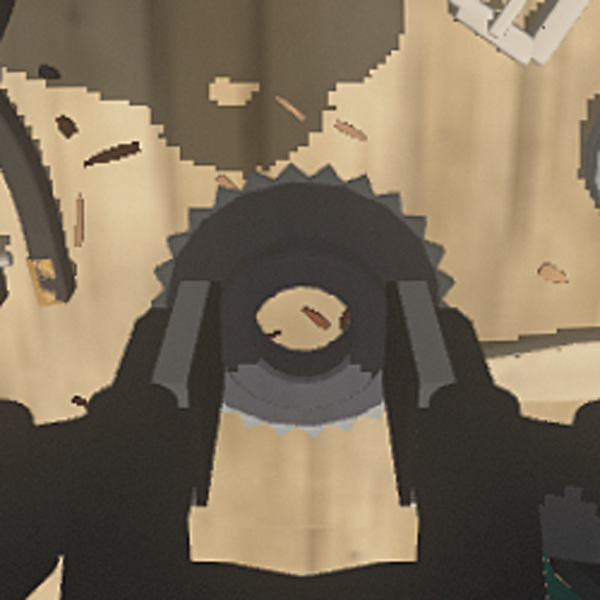

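send_rows([
  {"xyz": [20,10,3],"spin": 0},
  {"xyz": [38,20,0],"spin": 0},
  {"xyz": [43,22,0],"spin": 0},
  {"xyz": [43,22,0],"spin": 0},
  {"xyz": [38,20,0],"spin": 0},
  {"xyz": [21,12,0],"spin": 0},
  {"xyz": [10,5,0],"spin": 0},
  {"xyz": [0,0,0],"spin": 0},
])

```text
time: 20.2
eef_pos: [0.63, 0.1978, 0.1042]
ee_rot: [[0.001, 1.0, -0.004], [1.0, -0.001, -0.001], [-0.001, -0.004, -1.0]]
contact_force: [-1.3, -0.2, -0.9]
grip_width: 0.0289
```

send_rows([
  {"xyz": [0,0,0],"spin": 0},
  {"xyz": [0,0,0],"spin": 0},
  {"xyz": [0,0,0],"spin": 0},
])

```text
time: 20.5
eef_pos: [0.6295, 0.197, 0.1074]
ee_rot: [[0.001, 1.0, 0.0], [1.0, -0.001, -0.0], [-0.0, 0.0, -1.0]]
contact_force: [0.3, -0.5, -1.0]
grip_width: 0.0287
```

Correct x by +1.5 mm and go down over the tip.

send_rows([
  {"xyz": [1.5,0.5,-8],"spin": 0},
  {"xyz": [0,0,-12],"spin": 0},
  {"xyz": [0,0,-10],"spin": 0},
  {"xyz": [0,0,-4],"spin": 0},
  {"xyz": [0,0,0],"spin": 0},
  {"xyz": [0,0,0],"spin": 0},
  {"xyz": [0,0,0],"spin": 0},
])

```text
time: 21.2
eef_pos: [0.6319, 0.198, 0.0738]
ee_rot: [[0.001, 1.0, 0.001], [1.0, -0.001, 0.0], [0.0, 0.001, -1.0]]
contact_force: [0.1, 0.5, -1.6]
grip_width: 0.029
```

```bash
python3 -c "
from look import *
s,w=look('w15',[])
crop(w['frame'],200,180,450,430,2.4,'w15c.png')"
```

```text
21.2 [0.6319 0.198  0.0738] [ 1.     -0.0011  0.0011] [ 1.1e-03  2.0e-04 -1.0e+00]
```

View pics/w15c.png

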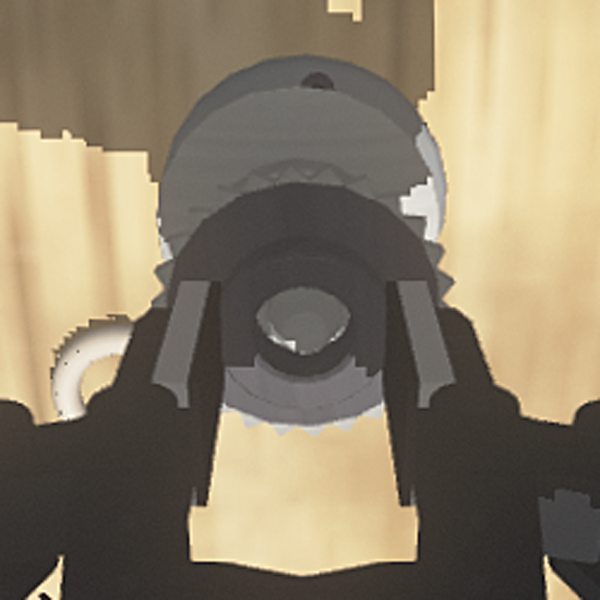

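send_rows([
  {"xyz": [-0.5,-0.3,-8],"spin": 0},
  {"xyz": [0,0,-8],"spin": 0},
  {"xyz": [0,0,-4],"spin": 0},
  {"xyz": [0,0,-2],"spin": 0},
  {"xyz": [0,0,0],"spin": 0},
  {"xyz": [0,0,0],"spin": 0},
  {"xyz": [0,0,0],"spin": 0},
])

```text
time: 21.95
eef_pos: [0.6311, 0.1976, 0.0512]
ee_rot: [[0.001, 1.0, -0.0], [1.0, -0.001, 0.0], [0.0, -0.0, -1.0]]
contact_force: [-1.2, -0.3, 0.4]
grip_width: 0.0287
```

send_rows([
  {"xyz": [0,0,0],"spin": 0},
  {"xyz": [0,0,0],"spin": 0},
  {"xyz": [0,0,0],"spin": 0},
  {"xyz": [0,0,0],"spin": 0},
], gripper=60)

```text
time: 22.35
eef_pos: [0.6311, 0.1976, 0.0511]
ee_rot: [[0.001, 1.0, 0.0], [1.0, -0.001, 0.0], [0.0, 0.0, -1.0]]
contact_force: [-1.0, -0.6, -0.1]
grip_width: 0.0651
```

send_rows([
  {"xyz": [0,0,15],"spin": 0},
  {"xyz": [0,0,25],"spin": 0},
  {"xyz": [0,0,30],"spin": 0},
  {"xyz": [0,0,25],"spin": 0},
  {"xyz": [0,0,0],"spin": 0},
  {"xyz": [0,0,0],"spin": 0},
])

```text
time: 22.95
eef_pos: [0.6316, 0.1977, 0.1478]
ee_rot: [[0.001, 1.0, 0.003], [1.0, -0.001, 0.001], [0.001, 0.003, -1.0]]
contact_force: [-0.1, -0.6, -1.3]
grip_width: 0.0652
```

```bash
python3 - <<'E'
from look import *
s,w=look('w16',[])
crop(w['frame'],240,150,420,310,3.5,'w16c.png')
sd=snapshot('side');crop(sd['frame'],160,280,320,420,4,'s16.png')
E
```

```text
22.95 [0.6316 0.1977 0.1478] [ 1.     -0.0012  0.0026] [ 2.6e-03  7.0e-04 -1.0e+00]
```

View pics/w16c.png

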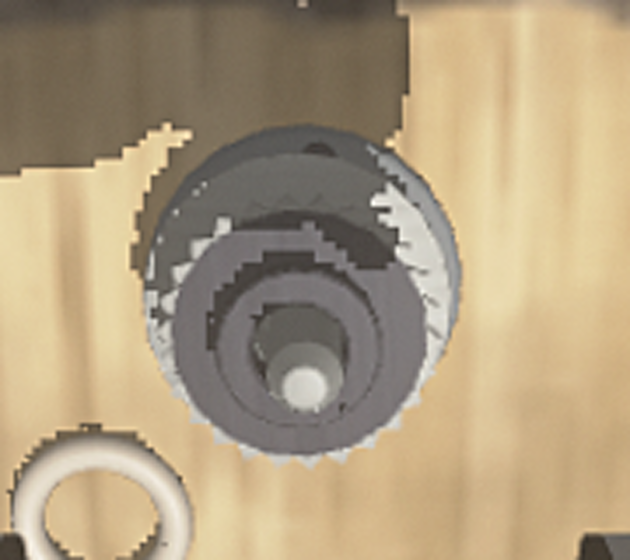

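View pics/s16.png

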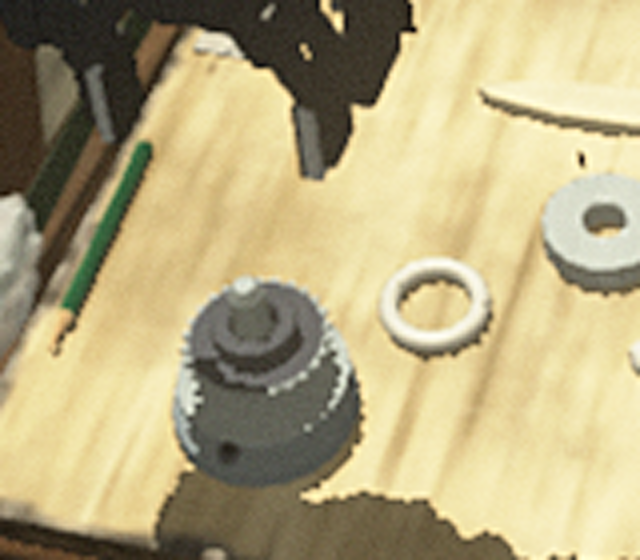

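send_rows([
  {"xyz": [-12,-12,0],"spin": 0},
  {"xyz": [-25,-26,-10],"spin": 0},
  {"xyz": [-30,-30,-15],"spin": 0},
  {"xyz": [-25,-26,-20],"spin": 0},
  {"xyz": [-15,-15.5,-15],"spin": 0},
  {"xyz": [0,0,0],"spin": 0},
  {"xyz": [0,0,0],"spin": 0},
  {"xyz": [0,0,0],"spin": 0},
])

```text
time: 23.85
eef_pos: [0.5248, 0.0886, 0.0866]
ee_rot: [[0.001, 1.0, 0.001], [1.0, -0.001, 0.0], [0.0, 0.001, -1.0]]
contact_force: [0.8, 1.2, 0.1]
grip_width: 0.0655
```

```bash
python3 - <<'E'
from look import *
s,w=look('w17',[(.5245,.088,.013,.026),(.5245,.088,.013,.009)])
M['thick'][0]=(.5245,.088)
print(fit(w['frame'],lambda p:ww2px(w,s,p),['thick'],.006))
crop(cv2.imread('pics/w17.png')[:,:,::-1],220,170,420,350,3.5,'w17c.png')
E
```

```text
23.85 [0.5248 0.0886 0.0866] [ 1.e+00 -8.e-04  7.e-04] [ 8.e-04  3.e-04 -1.e+00]
{'thick': [(43.688045501708984, np.float64(0.5245), np.float64(0.086)), (100.55213928222656, np.float64(0.5245), np.float64(0.0875))]}
```

View pics/w17c.png

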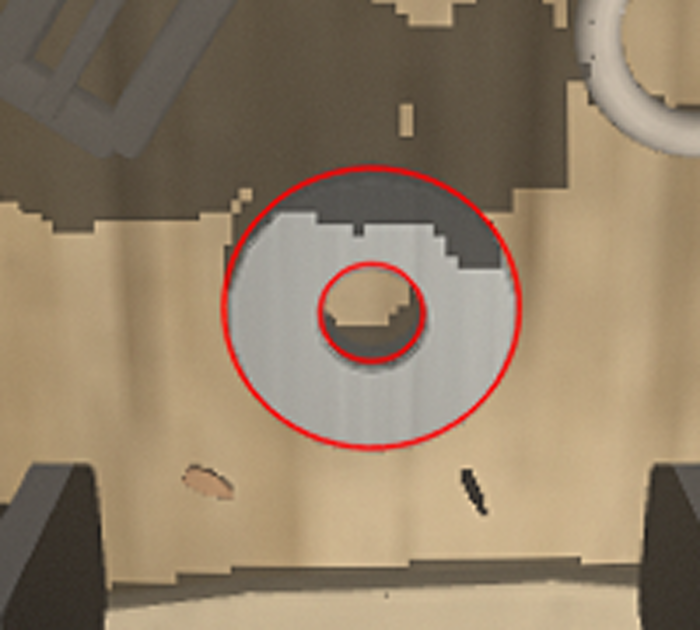

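send_rows([
  {"xyz": [0,-0.8,-20],"spin": 0},
  {"xyz": [0,0,-32],"spin": 0},
  {"xyz": [0,0,-18],"spin": 0},
  {"xyz": [0,0,-8],"spin": 0},
  {"xyz": [0,0,-2.5],"spin": 0},
  {"xyz": [0,0,0],"spin": 0},
  {"xyz": [0,0,0],"spin": 0},
  {"xyz": [0,0,0],"spin": 0},
])

```text
time: 24.7
eef_pos: [0.525, 0.0874, 0.007]
ee_rot: [[0.001, 1.0, 0.002], [1.0, -0.001, 0.0], [0.0, 0.002, -1.0]]
contact_force: [0.2, -0.6, -0.6]
grip_width: 0.0657
```

send_rows([
  {"xyz": [0,0,0],"spin": 0},
  {"xyz": [0,0,0],"spin": 0},
  {"xyz": [0,0,0],"spin": 0},
  {"xyz": [0,0,0],"spin": 0},
], gripper=255, force=50)

```text
time: 25.1
eef_pos: [0.5249, 0.0874, 0.0076]
ee_rot: [[0.001, 1.0, 0.002], [1.0, -0.001, 0.0], [0.0, 0.002, -1.0]]
contact_force: [-2.5, -0.7, 7.3]
grip_width: 0.048
```

send_rows([
  {"xyz": [0,0,8],"spin": 0},
  {"xyz": [0,0,20],"spin": 0},
  {"xyz": [0,0,40],"spin": 0},
  {"xyz": [0,0,30],"spin": 0},
  {"xyz": [0,0,0],"spin": 0},
  {"xyz": [0,0,0],"spin": 0},
  {"xyz": [0,0,0],"spin": 0},
])

```text
time: 25.8
eef_pos: [0.5232, 0.0872, 0.1019]
ee_rot: [[0.001, 1.0, -0.003], [1.0, -0.001, -0.0], [-0.0, -0.003, -1.0]]
contact_force: [0.2, 0.4, -2.8]
grip_width: 0.0475
```

```bash
python3 -c "
from held import *
held('w18',.013,[(.026,.013),(.009,.013)],.006)"
```

```text
25.8 [0.5232 0.0872 0.1019] [ 1.     -0.0012 -0.0029] [-2.9e-03 -3.0e-04 -1.0e+00]
rel to TCP mm [1. 3.] score 51
rel to TCP mm [0.  0.5] score 97
```

View pics/w18c.png

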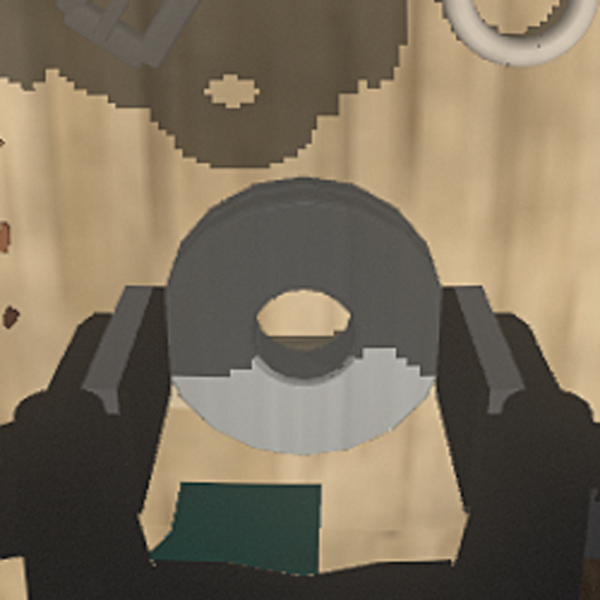

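send_rows([
  {"xyz": [13,13,5],"spin": 0},
  {"xyz": [26,27,0],"spin": 0},
  {"xyz": [29,30,0],"spin": 0},
  {"xyz": [25,26,0],"spin": 0},
  {"xyz": [13.5,14,0],"spin": 0},
  {"xyz": [0,0,0],"spin": 0},
  {"xyz": [0,0,0],"spin": 0},
  {"xyz": [0,0,0],"spin": 0},
])

```text
time: 26.65
eef_pos: [0.6298, 0.1966, 0.1076]
ee_rot: [[0.002, 1.0, -0.002], [1.0, -0.002, -0.001], [-0.001, -0.002, -1.0]]
contact_force: [-0.4, 0.2, -1.2]
grip_width: 0.0479
```

send_rows([
  {"xyz": [1,0.5,-8],"spin": 0},
  {"xyz": [0,0,-12],"spin": 0},
  {"xyz": [0,0,-8],"spin": 0},
  {"xyz": [0,0,-4],"spin": 0},
  {"xyz": [0,0,0],"spin": 0},
  {"xyz": [0,0,0],"spin": 0},
  {"xyz": [0,0,0],"spin": 0},
])

```text
time: 27.35
eef_pos: [0.6319, 0.1979, 0.0774]
ee_rot: [[0.001, 1.0, 0.001], [1.0, -0.001, 0.0], [0.0, 0.001, -1.0]]
contact_force: [0.5, 0.0, -1.4]
grip_width: 0.0479
```

```bash
python3 -c "
from look import *
s,w=look('w19',[])
crop(w['frame'],200,180,450,430,2.4,'w19c.png')"
```

```text
27.35 [0.6319 0.1979 0.0774] [ 1.     -0.0011  0.0011] [ 1.1e-03  3.0e-04 -1.0e+00]
```

View pics/w19c.png

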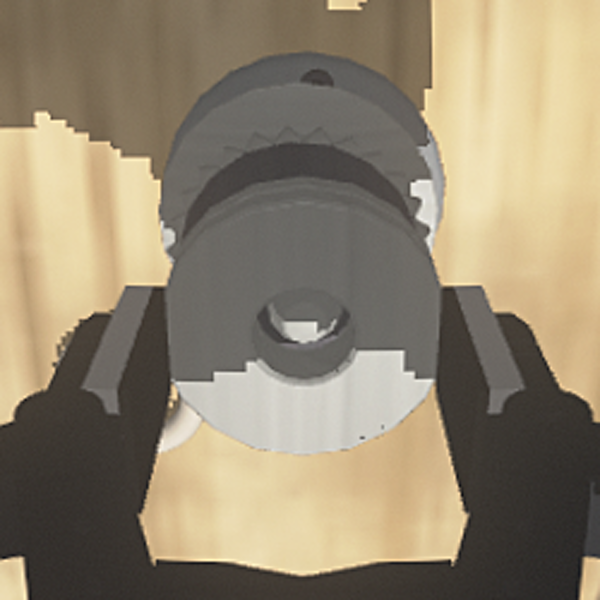

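send_rows([
  {"xyz": [-0.6,-0.3,-6],"spin": 0},
  {"xyz": [0,0,-5],"spin": 0},
  {"xyz": [0,0,-2.5],"spin": 0},
  {"xyz": [0,0,0],"spin": 0},
  {"xyz": [0,0,0],"spin": 0},
  {"xyz": [0,0,0],"spin": 0},
])

```text
time: 28.0
eef_pos: [0.631, 0.1975, 0.0638]
ee_rot: [[0.001, 1.0, 0.0], [1.0, -0.001, 0.0], [0.0, 0.0, -1.0]]
contact_force: [-2.7, -0.7, 5.4]
grip_width: 0.0478
```

send_rows([
  {"xyz": [0,0,0],"spin": 0},
  {"xyz": [0,0,0],"spin": 0},
  {"xyz": [0,0,0],"spin": 0},
  {"xyz": [0,0,0],"spin": 0},
], gripper=60)

```text
time: 28.4
eef_pos: [0.6309, 0.1975, 0.0627]
ee_rot: [[0.001, 1.0, -0.0], [1.0, -0.001, -0.0], [-0.0, -0.0, -1.0]]
contact_force: [0.5, -0.1, 0.4]
grip_width: 0.0655
```

send_rows([
  {"xyz": [0,0,15],"spin": 0},
  {"xyz": [0,0,25],"spin": 0},
  {"xyz": [0,0,30],"spin": 0},
  {"xyz": [0,0,15],"spin": 0},
  {"xyz": [0,0,0],"spin": 0},
  {"xyz": [0,0,0],"spin": 0},
], gripper=90)

```text
time: 29.0
eef_pos: [0.631, 0.1975, 0.1478]
ee_rot: [[0.001, 1.0, 0.0], [1.0, -0.001, -0.0], [-0.0, 0.0, -1.0]]
contact_force: [0.4, 0.0, 0.4]
grip_width: 0.0551
```

```bash
python3 - <<'E'
from look import *
s,w=look('w20',[])
crop(w['frame'],240,150,420,310,3.5,'w20c.png')
sd=snapshot('side');crop(sd['frame'],160,280,320,420,4,'s20.png')
E
```

```text
29.0 [0.631  0.1975 0.1478] [ 1.     -0.0012  0.    ] [ 0. -0. -1.]
```

View pics/w20c.png

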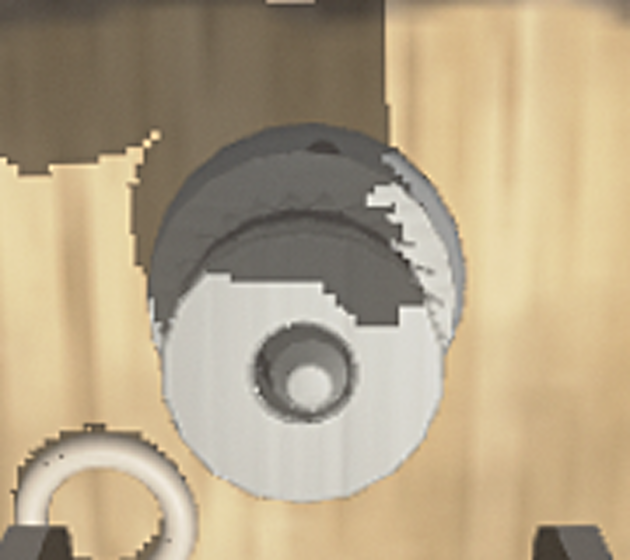

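View pics/s20.png

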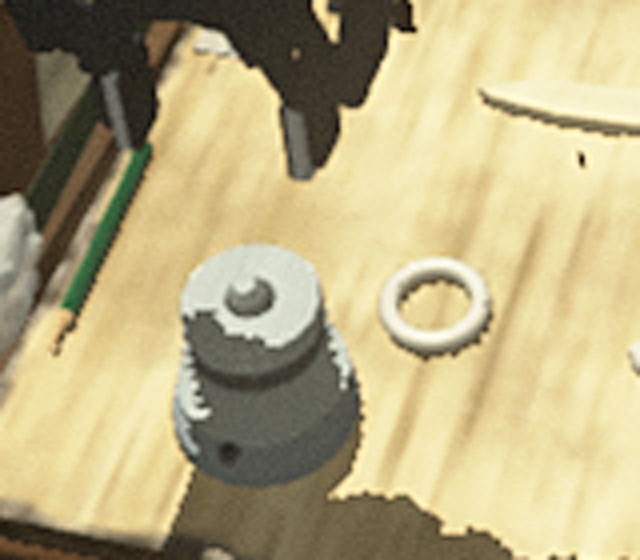

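send_rows([
  {"xyz": [-20,-1,0],"spin": 0},
  {"xyz": [-38,-2,0],"spin": 0},
  {"xyz": [-42,-2,-10],"spin": 0},
  {"xyz": [-42,-2,-15],"spin": 0},
  {"xyz": [-38,-2,-15],"spin": 0},
  {"xyz": [-23,-0.5,-15],"spin": 0},
  {"xyz": [0,0,0],"spin": 0},
  {"xyz": [0,0,0],"spin": 0},
])

```text
time: 29.9
eef_pos: [0.4274, 0.1879, 0.0921]
ee_rot: [[0.001, 1.0, -0.001], [1.0, -0.001, -0.001], [-0.001, -0.001, -1.0]]
contact_force: [0.7, -0.7, 0.4]
grip_width: 0.0555
```

send_rows([
  {"xyz": [0,0,0],"spin": 0},
  {"xyz": [0,0,0],"spin": 0},
])

```text
time: 30.1
eef_pos: [0.4291, 0.1881, 0.0938]
ee_rot: [[0.002, 1.0, 0.001], [1.0, -0.002, 0.0], [0.0, 0.001, -1.0]]
contact_force: [-0.1, -0.0, -0.0]
grip_width: 0.0554
```

```bash
python3 - <<'E'
from look import *
s,w=look('w21',[(.428,.188,.018,.009),(.428,.188,.009,.018)])
M['cap'][0]=(.428,.188)
print(fit(w['frame'],lambda p:ww2px(w,s,p),['cap'],.006))
crop(cv2.imread('pics/w21.png')[:,:,::-1],220,170,420,350,3.5,'w21c.png')
E
```

```text
30.1 [0.4291 0.1881 0.0938] [ 1.0e+00 -1.6e-03  9.0e-04] [ 9.e-04  2.e-04 -1.e+00]
{'cap': [(103.22909545898438, np.float64(0.4265), np.float64(0.1885))]}
```

View pics/w21c.png

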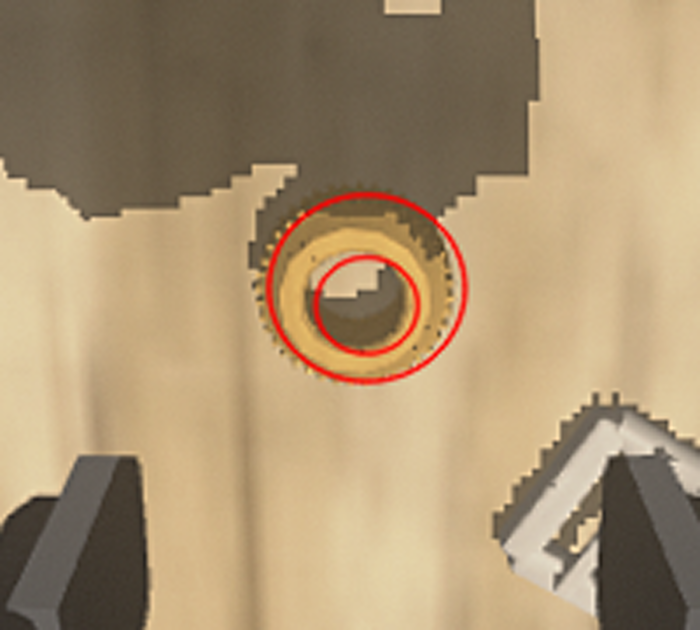

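```bash
python3 - <<'E'
from look import *
s,w=pickle.load(open('w21.pkl','rb'))
print([wpx2w(w,s,*p,.01).round(4) for p in [(395,289),(361,325)]])
E
```

```text
[array([0.4752, 0.1624, 0.01  ]), array([0.4532, 0.1353, 0.01  ])]
```

send_rows([
  {"xyz": [-2.3,0.3,-20],"spin": 0},
  {"xyz": [0,0,-35],"spin": 0},
  {"xyz": [0,0,-20],"spin": 0},
  {"xyz": [0,0,-9],"spin": 0},
  {"xyz": [0,0,-2.5],"spin": 0},
  {"xyz": [0,0,0],"spin": 0},
  {"xyz": [0,0,0],"spin": 0},
  {"xyz": [0,0,0],"spin": 0},
])

```text
time: 30.95
eef_pos: [0.4266, 0.1886, 0.0081]
ee_rot: [[0.001, 1.0, 0.002], [1.0, -0.001, 0.001], [0.001, 0.002, -1.0]]
contact_force: [-1.1, 0.6, 0.4]
grip_width: 0.0552
```

send_rows([
  {"xyz": [0,0,0],"spin": 0},
  {"xyz": [0,0,0],"spin": 0},
  {"xyz": [0,0,0],"spin": 0},
  {"xyz": [0,0,0],"spin": 0},
], gripper=255, force=40)

```text
time: 31.35
eef_pos: [0.4261, 0.1885, 0.0078]
ee_rot: [[0.001, 1.0, 0.001], [1.0, -0.001, 0.001], [0.001, 0.001, -1.0]]
contact_force: [-1.4, -1.2, 6.3]
grip_width: 0.0336
```

send_rows([
  {"xyz": [0,0,8],"spin": 0},
  {"xyz": [0,0,20],"spin": 0},
  {"xyz": [0,0,40],"spin": 0},
  {"xyz": [0,0,35],"spin": 0},
  {"xyz": [0,0,0],"spin": 0},
  {"xyz": [0,0,0],"spin": 0},
  {"xyz": [0,0,0],"spin": 0},
])

```text
time: 32.05
eef_pos: [0.4249, 0.188, 0.1082]
ee_rot: [[0.001, 1.0, -0.002], [1.0, -0.001, -0.001], [-0.001, -0.002, -1.0]]
contact_force: [-0.3, 0.1, -0.7]
grip_width: 0.0336
```

```bash
python3 -c "
from held import *
held('w22',.013,[(.009,.018)],.007)"
```

```text
32.05 [0.4249 0.188  0.1082] [ 1.     -0.0012 -0.0024] [-2.4e-03 -8.0e-04 -1.0e+00]
rel to TCP mm [0. 1.] score 83
```

View pics/w22c.png

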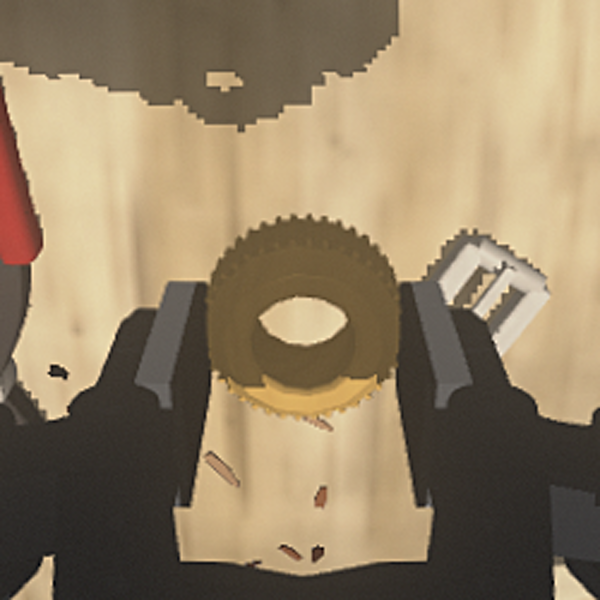

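send_rows([
  {"xyz": [20,1,2],"spin": 0},
  {"xyz": [38,2,0],"spin": 0},
  {"xyz": [42,2,0],"spin": 0},
  {"xyz": [42,2,0],"spin": 0},
  {"xyz": [38,1,0],"spin": 0},
  {"xyz": [18,0.5,0],"spin": 0},
  {"xyz": [7,0,0],"spin": 0},
  {"xyz": [0,0,0],"spin": 0},
])

```text
time: 32.9
eef_pos: [0.6303, 0.1965, 0.1095]
ee_rot: [[0.002, 1.0, -0.003], [1.0, -0.002, -0.001], [-0.001, -0.003, -1.0]]
contact_force: [-1.3, 0.4, -0.7]
grip_width: 0.0331
```

send_rows([
  {"xyz": [0,0,0],"spin": 0},
  {"xyz": [0,0,0],"spin": 0},
  {"xyz": [0,0,0],"spin": 0},
])

```text
time: 33.2
eef_pos: [0.63, 0.197, 0.1121]
ee_rot: [[0.001, 1.0, 0.0], [1.0, -0.001, 0.0], [0.0, 0.0, -1.0]]
contact_force: [0.1, -0.5, -1.0]
grip_width: 0.0338
```

send_rows([
  {"xyz": [1,0,-8],"spin": 0},
  {"xyz": [0,0,-12],"spin": 0},
  {"xyz": [0,0,-8],"spin": 0},
  {"xyz": [0,0,-4],"spin": 0},
  {"xyz": [0,0,0],"spin": 0},
  {"xyz": [0,0,0],"spin": 0},
  {"xyz": [0,0,0],"spin": 0},
])

```text
time: 33.9
eef_pos: [0.632, 0.1969, 0.0803]
ee_rot: [[0.001, 1.0, 0.001], [1.0, -0.001, 0.0], [0.0, 0.001, -1.0]]
contact_force: [0.6, 0.2, -0.7]
grip_width: 0.0332
```

```bash
python3 -c "
from look import *
s,w=look('w23',[])
crop(w['frame'],200,180,450,430,2.4,'w23c.png')"
```

```text
33.9 [0.632  0.1969 0.0803] [ 1.0e+00 -1.2e-03  9.0e-04] [ 9.e-04  2.e-04 -1.e+00]
```

View pics/w23c.png

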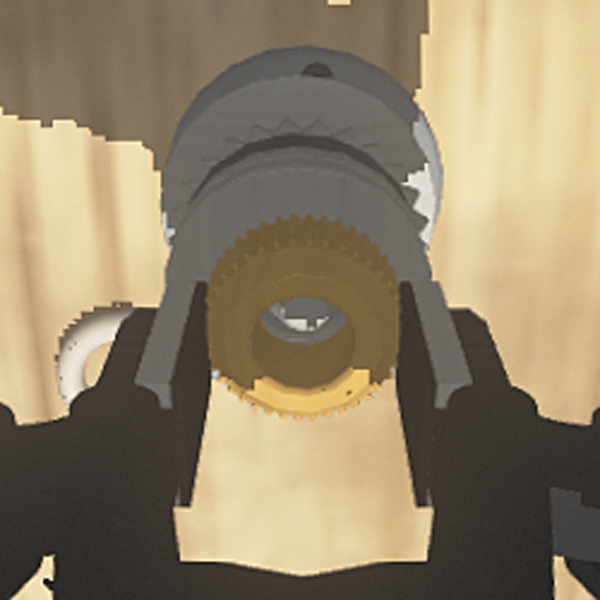

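send_rows([
  {"xyz": [-0.7,0,-2],"spin": 0},
  {"xyz": [0,0,-1.5],"spin": 0},
  {"xyz": [0,0,0],"spin": 0},
  {"xyz": [0,0,0],"spin": 0},
  {"xyz": [0,0,0],"spin": 0},
])

```text
time: 34.45
eef_pos: [0.6312, 0.1969, 0.0768]
ee_rot: [[0.001, 1.0, 0.001], [1.0, -0.001, 0.0], [0.0, 0.001, -1.0]]
contact_force: [-0.1, 0.9, 2.0]
grip_width: 0.0333
```

Contact is 2 N, so the cap is about seated. I release it and back off.

send_rows([
  {"xyz": [0,0,0],"spin": 0},
  {"xyz": [0,0,0],"spin": 0},
  {"xyz": [0,0,0],"spin": 0},
  {"xyz": [0,0,0],"spin": 0},
], gripper=90)

```text
time: 34.85
eef_pos: [0.6309, 0.1968, 0.0758]
ee_rot: [[0.001, 1.0, -0.0], [1.0, -0.001, -0.0], [-0.0, -0.0, -1.0]]
contact_force: [-0.3, -0.3, -0.4]
grip_width: 0.0551
```

send_rows([
  {"xyz": [0,0,15],"spin": 0},
  {"xyz": [0,0,25],"spin": 0},
  {"xyz": [0,0,30],"spin": 0},
  {"xyz": [-15,-20,15],"spin": 0},
  {"xyz": [-30,-30,0],"spin": 0},
  {"xyz": [-20,-20,0],"spin": 0},
  {"xyz": [0,0,0],"spin": 0},
  {"xyz": [0,0,0],"spin": 0},
])

```text
time: 35.65
eef_pos: [0.5664, 0.1268, 0.1627]
ee_rot: [[0.002, 1.0, 0.002], [1.0, -0.002, 0.001], [0.001, 0.002, -1.0]]
contact_force: [-0.2, -0.1, 0.6]
grip_width: 0.055
```

```bash
python3 - <<'E'
from look import *
s,w=look('w24',[(.631,.1973,.027,.033),(.631,.1973,.087,.009),(.631,.1973,.069,.026)])
sd=snapshot('side');f=sd['frame'].copy()
a=np.linspace(0,2*np.pi,60)
crop(f,160,280,320,420,4,'s24.png')
crop(cv2.imread('pics/w24.png')[:,:,::-1],300,100,560,300,3,'w24c.png')
top=snapshot('top');crop(top['frame'],155,180,285,330,4,'t24.png')
E
```

```text
35.65 [0.5664 0.1268 0.1627] [ 1.     -0.0019  0.0023] [ 2.3e-03  7.0e-04 -1.0e+00]
```

View pics/w24c.png

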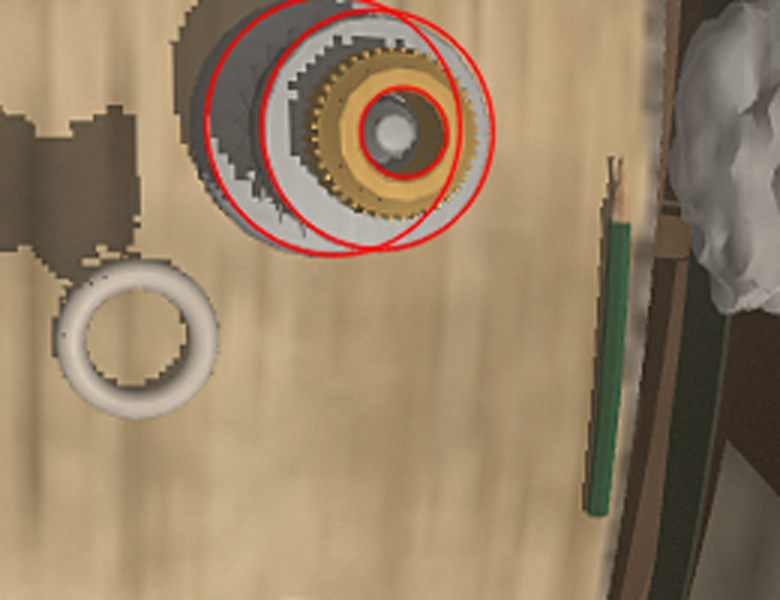

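View pics/s24.png

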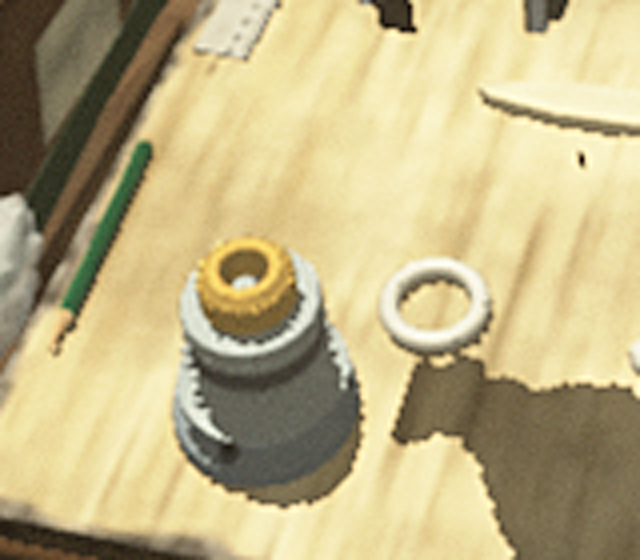

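View pics/t24.png

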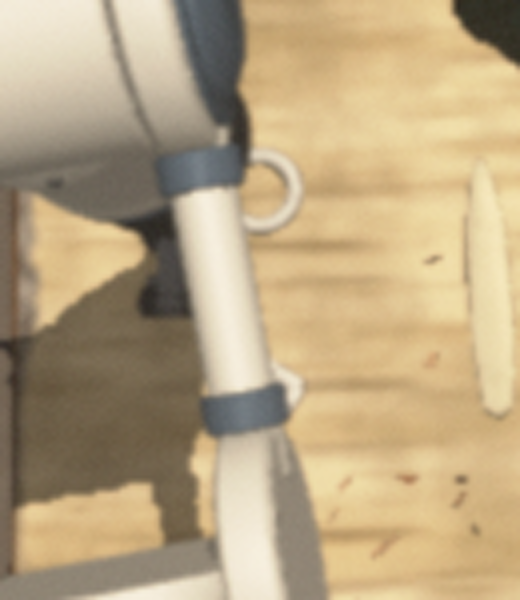

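```bash
python3 -c "
from workcell import *
print(job_done()); print(read_state()['time'])"
```

```text
the job is handed in; nothing more can be done
None
the job is handed in; nothing more can be done
```

The stack is on the post and the job is handed in. From the flange up it is the knife, thin collar, pricking wheel, thick collar and brass cap, all hubs up. It was about 36 s into the 112 s limit at the last check before hand-in.

- **Last pictures:** the wrist and side views show the five parts stacked in order, upright and seated. The cap's bore lies within about 1 mm of where it should be on the post's axis and at its height. The gripper was open and clear.
- **Left alone:** the wire ring and the part of the buckle I could see are where they were. The arm hid most of the stack area from the top camera in that last picture, so I did not check there.
- **Disagreements:**
  - The gripper read about 3 mm narrower than each part's nominal width, every time. I took that as a sensor offset.
  - Some of the automatic circle fits were thrown off by shadows, by up to about 10 mm. I used the bore fits and the overlay crops instead.

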